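# Stack cone spring washers on a level arbor, faces alternating

## Robot

A 6-joint arm with a two-finger parallel gripper is mounted at the origin on a cart in front of the work surface, level with it; the furniture and walls round the work are solid. World frame = base frame: x ahead of the robot, y to its left, z up, the work surface at z = 0. Lengths are in mm, angles in rad, forces in N, time in s.
With the tool pointing down it reaches from about 325 to 775 mm from the base axis. Payload 9.3 kg.
Tool frame: the origin (TCP) lies between the finger pads; the fingertips stand 22 mm ahead of it and the grasp point (between the pads) lies 3 mm ahead of it; z points along the fingers, y is the direction in which the jaws open and shut (so a half turn about z gives the same grasp; the last joint's range is limited). The gripper opens to 85 mm and grips with 20 to 120 N. Pads are 22 mm wide; open, the fingers measure 114 mm over their backs; the gripper's body (76 mm by 85 mm) begins 54 mm behind the grasp point. The pads swing forward as they close: fully open they stand 13 mm farther back than shut.
Start: joints at [-1.302, 0.259, 0.021, 1.334, 0, 1.418], TCP at [225.165, -501.794, 253.279] pointing down, gripper open.
Joint ranges: [-3.04, 3.04], [-0.91, 1.82], [-1.04, 1.36], [-1.92, 1.95], [-1.52, 1.45], [-3.14, 3.14]. Speed limits (rad/s): [2.22, 2.22, 2.79, 3.14, 3.14, 3.14].

## Interface

Orientations are given as a unit quaternion [x, y, z, w].
In Python, from plant import r, optics, order, spotter gives the robot as it stands. The module is installed in compiled form; this text tells all that it offers.
- The arm moves only by the tool play_rows, never from a script. Its argument "steps" is a list of rows, each a list of 5 numbers: the gripper command: -1 is shut, 1 is fully open, values between are in proportion, then the shift along the tool's x, y, z as a fraction of full scale, then the turn about the tool's z as a fraction of full scale. In form: [[fingers, dx, dy, dz, twist], ...]. A call has 1 to 20 rows; each row is the pose to reach, as a shift and turn from the pose measured when the call began, along the tool's axes at that moment; what a row does not reach only later rows make up. Full scale, the value 1, is 0.8 m for a shift and 60 degrees for a turn. A row lasts 1/8 s, in which the tool goes at most 62.5 mm and 10.7 degrees, less where a joint would pass 70% of its speed; a pose out of reach is approached as far as the arm can. A call with a number of a shift or a turn outside -1 to 1 is refused whole. A call with a gripper value outside its range is refused whole. The fingers move at their own pace and stop on an object; the grip force is fixed at half the most. Time passes only in rows, so rows that repeat a pose let the fingers close. It gives the time, the measured TCP pose, the force and the opening at its end, in the units of the state.
- r.read_state(): the state, without advancing time (a new reading comes with each control period).
- optics.capture(name): name is "side" or "top" or "wrist"; returns the picture (420x560x3 uint8, red, green, blue); there is no depth.
- optics.get_calibration(name): a dict with "intrinsics" (3x3 intrinsics, pixels), "R" (3x3) and "t" (3): a world point X has camera coordinates R X + t; the wrist camera has in their place "T_tool_cam" (4x4, takes a point from camera to tool coordinates, whose origin is the TCP and whose axes are the flange's). Camera axes: x right, y down, z forward; pixel columns grow to the right and rows downward; lengths in mm; the calibration is good to about 2 mm. The wrist camera is an equidistant fisheye: a pixel r from the principal point sees the ray r / f radians off the axis. A picture is of the moment at which its call begins: read the wrist's pose just before it. get_calibration takes no time and is no camera call.
- order.hand_in(): hands the job in, once; it reports no verdict.
Trained networks look in the newest picture that a camera, given by its name, has taken for a name from the list of things; names that differ only in an ending like _2 or _b are one class to them, and where a whole thing is asked for, a point or a joint stands for the part that bears it (a point fixed in the world has none). Each returns a list of dicts, best first, with "score" (0 to 1); they miss things now and then, are a little off and sometimes report something else, mostly with a low value. They report only what shows in the picture. A call takes as long as a camera call. They do not tell look-alikes from the thing itself.
- spotter.look_for(name, camera): "box" ([left, top, width, height] in pixels, round what is visible of it).
- spotter.spot_point(name, camera): "xy" ([column, row] in pixels: a listed point, or the origin of a listed thing).
The state is a dict: "t": time; "qpos": joint angles; "qd": joint speeds; "joint_efforts": joint torques, N m; "tcp_pos": TCP position; "eef_rot": TCP orientation; "ft_force": force on the tool from outside, world axes, zero at the start; "torque": the same for the moment, N m; "gripper_width": finger opening in mm.
Only numpy, scipy, OpenCV 4.12 (cv2) and the standard library are available. Lean on these libraries where they do the work, as an engineer would, in place of code of your own. Each camera call takes 0.05 s, during which the arm holds its last target.

## Task

Finish the spring pack on the green stand: thread the three cone washers from the rack onto the level arbor, one after another, so that the faces alternate along the whole pack of four (hollow copper face to hollow copper face, bulge to bulge; the washer already there faces hollow side out), and push the pack together against the collar. Leave the dark flat rings standing in the rack and do not disturb the other things on the bench.

Things in the scene. Friction and masses are not known exactly. Their poses are not given: they have to be found in the camera images.
- stand: fixed green stand of the arbor; origin on the bench, straight below the collar's front face; x runs along the arbor to its tip. Base plate 125 x 70 mm (x -40 to 85 mm), 12 mm high; upright 22 mm thick and 44 mm wide behind the collar, its top 22 mm above the arbor's axis.
- collar (a point): point on the arbor's axis, on the front face of the steel collar (42 mm across) that the washers bear on, 90 mm above the bench. The level steel arbor, 18 mm in diameter, runs from here 92 mm along this point's x axis to its free tip; z is up. Its last 14 mm taper to 9 mm diameter.
- arbor_tip (a point): centre of the free end of the arbor; axes as for the collar.
- spring_0_center (a point): centre (half-way through its 12 mm) of the cone washer already hanging on the arbor against the collar; its x axis points out of its hollow (copper) face, to the arbor's tip. All four are alike, loose, 80 to 145 g: 56 mm across, bore 24 mm, 12 mm high: 6 mm of rim, then a grey cone bulging 6 mm beyond it; the hollow is 4 mm deep. Hanging free it sits 3 mm below the arbor's axis.
- spring_0_hollow (a point): point in the air on that washer's axis, 30 mm from its centre on its hollow side.
- spring_1_center (a point): centre of a loose cone washer standing upright in a slot of the rack, like the one on the arbor (56 mm across, bore 24 mm, 12 mm high); its x axis points out of its hollow, copper face, which may look either way along the rack.
- spring_1_hollow (a point): point in the air on that washer's axis, 30 mm from its centre on its hollow side.
- spring_2_center (a point): centre of a loose cone washer standing upright in a slot of the rack, like the one on the arbor (56 mm across, bore 24 mm, 12 mm high); its x axis points out of its hollow, copper face, which may look either way along the rack.
- spring_2_hollow (a point): point in the air on that washer's axis, 30 mm from its centre on its hollow side.
- spring_3_center (a point): centre of a loose cone washer standing upright in a slot of the rack, like the one on the arbor (56 mm across, bore 24 mm, 12 mm high); its x axis points out of its hollow, copper face, which may look either way along the rack.
- spring_3_hollow (a point): point in the air on that washer's axis, 30 mm from its centre on its hollow side.
- flat_1_center (a point): centre of a dark flat spacer ring (56 mm across, bore 24 mm, 8 mm thick, no cone) standing in the rack; it stays there.
- flat_2_center (a point): centre of a dark flat spacer ring (56 mm across, bore 24 mm, 8 mm thick, no cone) standing in the rack; it stays there.
- rack: fixed blue and black rack, 210 mm along its x axis, 48 mm wide, origin mid-underside. Five slots 36 mm apart along x (the middle one at the origin), 12 mm wide, between blue blocks 36 mm wide and 17.5 mm high; washers stand in them upright, axes along x, centres 36 mm above the bench, clear at both sides.
- casting: loose whitish machined casting, 51 x 55 x 42 mm; a bystander, origin in the middle of its underside.
- stator: loose green and grey stator pack, 58 x 58 x 31 mm; a bystander, origin in the middle of its underside.
- tape_roll: loose yellow roll of tape lying flat, 90 x 90 x 24 mm; a bystander, origin in the middle of its underside.
- stamp: loose wooden hand stamp standing, 32 x 32 mm, 63 mm high; a bystander, origin in the middle of its underside.
- ring_gauge: loose grey ring gauge lying flat, 48 x 48 x 14 mm; a bystander, origin in the middle of its underside.
- oil_bottle: loose orange oil bottle standing, 59 x 58 mm, 190 mm high with its spout; a bystander, origin in the middle of its underside.
- glue_bottle: loose red bottle with a white nozzle, standing, 38 x 37 mm, 108 mm high; a bystander, origin in the middle of its underside.
Not all that is in view belongs to the job. Several things have the shape of the stand; the one meant has the colours described above.

How it is judged (in metres and radians):
At the end, for the whole second after the job is handed in: Four cone washers at rest on the arbor, closed up to the collar: centres 6, 18, 30, 42 mm from it (-4/+5 mm along, 6 mm sideways, 8 mm below to 4 mm above the axis). Hollow faces look, from the collar out: to tip, collar, tip, collar. Any rack washer may take any free place (x of spring_0_center in the frame of collar between 0.002 and 0.011 m and y of spring_0_center in the frame of collar between -0.006 and 0.006 m and z of spring_0_center in the frame of collar between -0.008 and 0.004 m and x of spring_0_hollow in the frame of collar between 0.027 and 0.045 m and ((x of spring_1_center in the frame of collar between 0.014 and 0.023 m and y of spring_1_center in the frame of collar between -0.006 and 0.006 m and z of spring_1_center in the frame of collar between -0.008 and 0.004 m and x of spring_1_hollow in the frame of collar between -0.021 and -0.003 m) or (x of spring_2_center in the frame of collar between 0.014 and 0.023 m and y of spring_2_center in the frame of collar between -0.006 and 0.006 m and z of spring_2_center in the frame of collar between -0.008 and 0.004 m and x of spring_2_hollow in the frame of collar between -0.021 and -0.003 m) or (x of spring_3_center in the frame of collar between 0.014 and 0.023 m and y of spring_3_center in the frame of collar between -0.006 and 0.006 m and z of spring_3_center in the frame of collar between -0.008 and 0.004 m and x of spring_3_hollow in the frame of collar between -0.021 and -0.003 m)) and ((x of spring_1_center in the frame of collar between 0.026 and 0.035 m and y of spring_1_center in the frame of collar between -0.006 and 0.006 m and z of spring_1_center in the frame of collar between -0.008 and 0.004 m and x of spring_1_hollow in the frame of collar between 0.051 and 0.069 m) or (x of spring_2_center in the frame of collar between 0.026 and 0.035 m and y of spring_2_center in the frame of collar between -0.006 and 0.006 m and z of spring_2_center in the frame of collar between -0.008 and 0.004 m and x of spring_2_hollow in the frame of collar between 0.051 and 0.069 m) or (x of spring_3_center in the frame of collar between 0.026 and 0.035 m and y of spring_3_center in the frame of collar between -0.006 and 0.006 m and z of spring_3_center in the frame of collar between -0.008 and 0.004 m and x of spring_3_hollow in the frame of collar between 0.051 and 0.069 m)) and ((x of spring_1_center in the frame of collar between 0.038 and 0.047 m and y of spring_1_center in the frame of collar between -0.006 and 0.006 m and z of spring_1_center in the frame of collar between -0.008 and 0.004 m and x of spring_1_hollow in the frame of collar between 0.003 and 0.021 m) or (x of spring_2_center in the frame of collar between 0.038 and 0.047 m and y of spring_2_center in the frame of collar between -0.006 and 0.006 m and z of spring_2_center in the frame of collar between -0.008 and 0.004 m and x of spring_2_hollow in the frame of collar between 0.003 and 0.021 m) or (x of spring_3_center in the frame of collar between 0.038 and 0.047 m and y of spring_3_center in the frame of collar between -0.006 and 0.006 m and z of spring_3_center in the frame of collar between -0.008 and 0.004 m and x of spring_3_hollow in the frame of collar between 0.003 and 0.021 m)) and linear speed of each of spring_0, spring_1, spring_2, spring_3 below 0.02 m/s); the robot touches nothing.
It fails at once if a flat spacer ring is taken from its place in the rack (moved more than 20 mm) (distance of any of flat_1_center, flat_2_center from where it was at the start of the episode above 0.02 m).
It fails at once if a bystander is shoved more than 30 mm or a bottle is knocked over (distance of any of casting, stator, tape_roll, stamp, ring_gauge, oil_bottle, glue_bottle from where it was at the start of the episode above 0.03 m or angle between any of oil_bottle, glue_bottle's own z axis and vertical above 0.5 rad).
It also fails if it takes over 72 s, if anything falls off the work surface, if the arm or the gripper's body presses on something with over 40 N, if the wrist force passes 120 N, or if a joint passes its speed limit or range.

## Working session

There is one attempt and no reset: what is moved stays moved. The work goes in short steps, Python scripts to look and compute and a tool call to move; the robot and the scene stay as the last step left them, time stands still between calls to the robot, and variables do not carry over. Pictures are saved under pics/ and viewed, and the job is handed in when it is done.

Besides the shell and the picture viewer there is one more tool, called after ">>>" as name(argument=value, ...), one argument or row to a line, values as JSON. play_rows: Moves the arm, as the interface text tells. Its arguments: {"type":"object","properties":{"steps":{"type":"array"}},"required":["steps"]}

```bash
mkdir -p pics; ls; python3 - <<'E'
from plant import r, optics, order, spotter
import cv2, json
print(r.read_state())
for n in ["side","top","wrist"]:
    im=optics.capture(n); cv2.imwrite(f"pics/{n}0.png",im[:,:,::-1])
    print(n,{k:v.round(4).tolist() if hasattr(v,'round') else v for k,v in optics.get_calibration(n).items()})
E
```

```text
pics
{'t': 0.0, 'qpos': array([-1.30160032e+00,  2.59170561e-01,  2.07673641e-02,  1.33370643e+00,
       -2.22782649e-05,  1.41817817e+00]), 'qd': array([ 0.0010429 ,  0.00041362, -0.00137788, -0.0006324 ,  0.00036255,
        0.00084515]), 'joint_efforts': array([ 1.71383530e-03, -5.55638480e+01,  3.44533610e+01,  1.38064247e-02,
        1.59003844e-04, -9.15036878e-06]), 'tcp_pos': array([ 225.09136667, -501.55115352,  252.68011064]), 'eef_rot': array([ 9.77841210e-01,  2.09346931e-01, -4.93738666e-05, -6.54884171e-04]), 'ft_force': array([-1.51002078,  0.17043065,  1.14197772]), 'torque': array([0.03072867, 0.01191309, 0.05061017]), 'gripper_width': 85.8201964016666}
side {'intrinsics': [[456.1736, 0.0, 281.43], [0.0, 456.1736, 205.2951], [0.0, 0.0, 1.0]], 'R': [[-0.9375, -0.3481, 0.0015], [-0.2366, 0.6341, -0.7362], [0.2553, -0.6905, -0.6768]], 't': [522.8138, 183.4963, 1042.1261]}
top {'intrinsics': [[432.4821, 0.0, 278.2076], [0.0, 432.4821, 205.0517], [0.0, 0.0, 1.0]], 'R': [[-0.0171, -0.9998, -0.008], [-0.9839, 0.0183, -0.178], [0.1781, 0.0048, -0.984]], 't': [16.0727, 543.4718, 1290.3565]}
wrist {'intrinsics': [[325.1923, 0.0, 277.0759], [0.0, 325.1923, 209.5052], [0.0, 0.0, 1.0]], 'T_tool_cam': [[0.0001, -0.9548, -0.2972, 76.2896], [1.0, 0.0001, -0.0001, -0.2769], [0.0001, -0.2972, 0.9548, -120.6805], [0.0, 0.0, 0.0, 1.0]]}
```

View pics/side0.png

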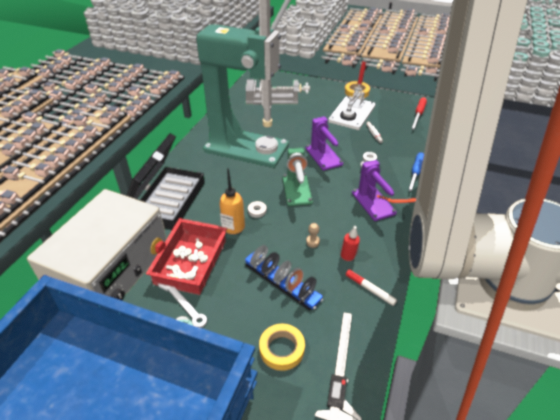

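View pics/top0.png

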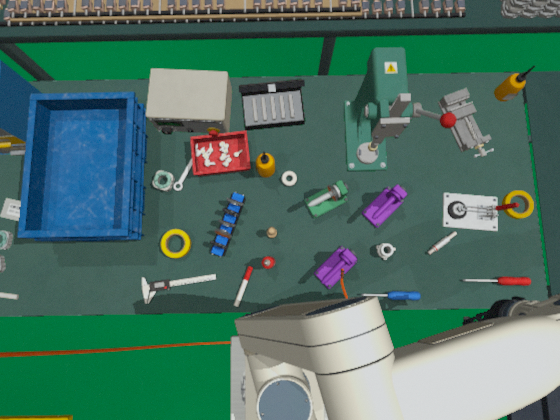

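View pics/wrist0.png

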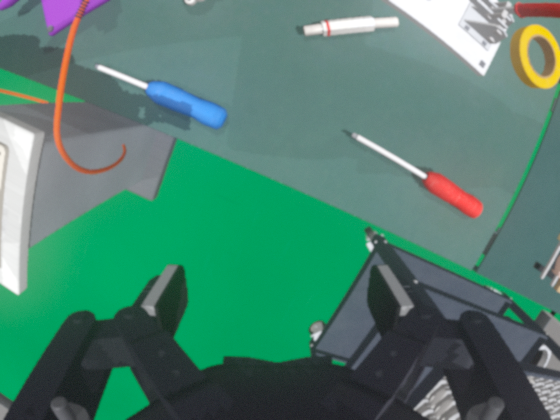

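```bash
python3 - <<'E'
from plant import r, optics, order, spotter
for c in ["side","top"]:
  for n in ["collar","arbor_tip","spring_0_center","spring_0_hollow","flat_1_center","rack","stand"]:
    try:
      for d in spotter.spot_point(n,c)[:6]: print(c,n,d["score"],[round(float(v),1) for v in d["xy"]])
    except Exception as e: print(c,n,e)
print(r.read_state()['t'])
E
```

```text
side collar 0.96 [297.2, 159.4]
side collar 0.79 [372.2, 176.3]
side collar 0.61 [319.9, 127.0]
side arbor_tip 0.88 [300.2, 186.1]
side arbor_tip 0.77 [332.4, 145.9]
side arbor_tip 0.75 [390.9, 190.0]
side spring_0_center 0.73 [295.7, 165.6]
side spring_0_hollow 0.66 [298.4, 171.1]
side flat_1_center 0.69 [304.8, 290.2]
side flat_1_center 0.61 [298.6, 169.8]
side flat_1_center 0.2 [301.2, 183.5]
side rack 0.7 [281.8, 282.6]
side rack 0.62 [311.4, 243.3]
side rack 0.27 [303.1, 183.2]
side stand 0.83 [368.0, 199.3]
side stand 0.8 [320.0, 157.7]
side stand 0.57 [289.7, 184.2]
side stand 0.3 [299.1, 164.4]
top collar 0.88 [393.2, 197.9]
top collar 0.77 [331.5, 187.1]
top collar 0.71 [342.6, 258.5]
top arbor_tip 0.67 [375.1, 220.0]
top arbor_tip 0.58 [309.3, 207.5]
top spring_0_center 0.57 [332.1, 192.8]
top spring_0_hollow 0.39 [326.3, 200.2]
top flat_1_center 0.39 [305.4, 207.6]
top flat_1_center 0.37 [218.9, 243.3]
top rack 0.96 [225.3, 223.0]
top rack 0.22 [380.4, 249.0]
top stand 0.94 [330.7, 197.4]
top stand 0.64 [340.8, 259.7]
top stand 0.58 [387.7, 200.2]
0.85
```

```bash
cat > h.py <<'E'
import numpy as np, cv2
from plant import r, optics, order, spotter
from scipy.spatial.transform import Rotation as Rn
def ray(cam,px,st=None):
    c=optics.get_calibration(cam);K=np.array(c["intrinsics"])
    if cam!="wrist":
        R=np.array(c["R"]);t=np.array(c["t"])
        d=R.T@np.array([(px[0]-K[0,2])/K[0,0],(px[1]-K[1,2])/K[1,1],1]);return -R.T@t,d/np.linalg.norm(d)
    T=np.array(c["T_tool_cam"]);dx=(px[0]-K[0,2])/K[0,0];dy=(px[1]-K[1,2])/K[1,1];th=np.hypot(dx,dy)
    s=np.sinc(th/np.pi);d=np.array([dx*s,dy*s,np.cos(th)])
    Rw=Rn.from_quat(st["eef_rot"]).as_matrix();
    return Rw@T[:3,3]+st["tcp_pos"],Rw@T[:3,:3]@d
def tri(rays):
    A=0;b=0
    for o,d in rays:
        P=np.eye(3)-np.outer(d,d);A=A+P;b=b+P@o
    X=np.linalg.solve(A,b);return X,[round(float(np.linalg.norm((np.eye(3)-np.outer(d,d))@(X-o))),1) for o,d in rays]
def atz(cam,px,z,st=None):
    o,d=ray(cam,px,st);return o+d*(z-o[2])/d[2]
def proj(cam,X,st=None):
    c=optics.get_calibration(cam);K=np.array(c["intrinsics"]);X=np.array(X,float)
    if cam!="wrist": p=np.array(c["R"])@X+np.array(c["t"]);return K[:2,:2]@(p[:2]/p[2])+K[:2,2]
    T=np.array(c["T_tool_cam"]);Rw=Rn.from_quat(st["eef_rot"]).as_matrix()
    p=T[:3,:3].T@(Rw.T@(X-st["tcp_pos"])-T[:3,3]);th=np.arctan2(np.hypot(p[0],p[1]),p[2]);u=p[:2]/np.hypot(p[0],p[1])
    return K[:2,:2]@(u*th)+K[:2,2]
E
python3 - <<'E'
from h import *
print(tri([ray("side",(297.2,159.4)),ray("top",(331.5,187.1))]))
print(tri([ray("side",(300.2,186.1)),ray("top",(309.3,207.5))]))
print(tri([ray("side",(281.8,282.6)),ray("top",(225.3,223))]))
print(atz("top",(331,197),0),atz("top",(240,196),17),atz("top",(218,253),17))
s=cv2.imread("pics/side0.png");t=cv2.imread("pics/top0.png")
a=cv2.resize(s[130:320,230:360],None,fx=4,fy=4,interpolation=cv2.INTER_CUBIC)
a=cv2.resize(s[230:320,230:340],(770,600),interpolation=cv2.INTER_CUBIC);cv2.imwrite("pics/c1.png",a)
a=cv2.resize(t[170:280,200:360],(800,550),interpolation=cv2.INTER_CUBIC);cv2.imwrite("pics/c2.png",a)
a=cv2.resize(s[130:220,260:340],(533,600),interpolation=cv2.INTER_CUBIC);cv2.imwrite("pics/c3.png",a)
E
```

```text
(array([ 578.16898344, -155.42046948,  100.42394175]), [7.7, 7.7])
(array([534.29208588, -87.68348561,  69.00161907]), [3.6, 3.6])
(array([494.41486872, 175.67964665,   1.95678992]), [2.8, 2.8])
[ 575.69291102 -163.74428144    0.        ] [580.99219023 127.73178972  17.        ] [401.2776903  196.49329699  17.        ]
```

View pics/c1.png

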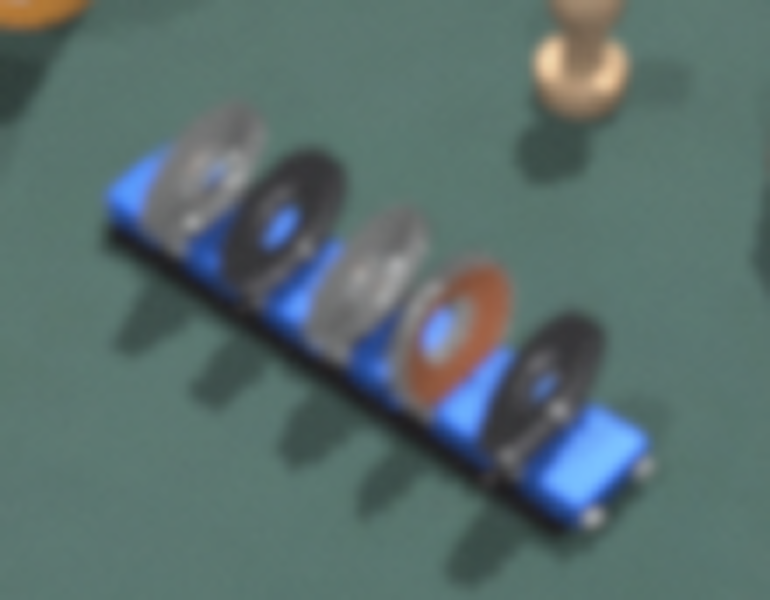

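View pics/c2.png

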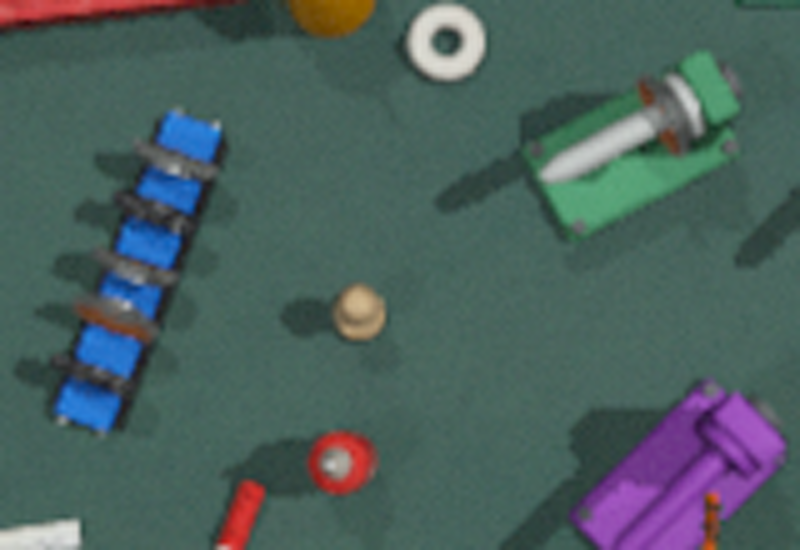

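View pics/c3.png

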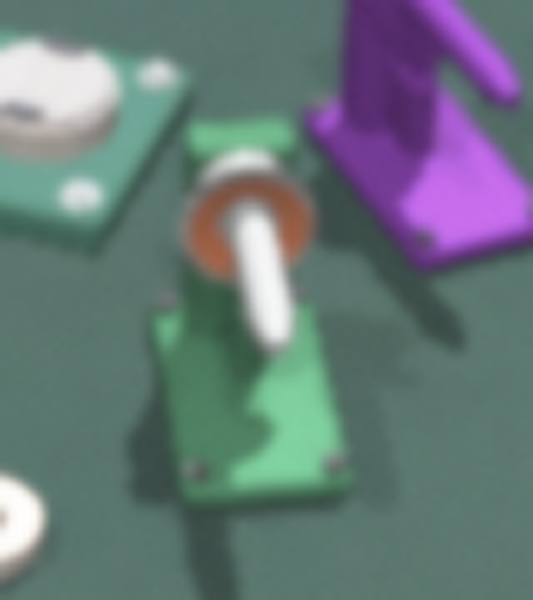

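>>> play_rows(
  steps=[
    [1, 0.488, -0.493, -0.0875, -1],
    [1, 0.488, -0.493, -0.0875, -1],
    [1, 0.488, -0.493, -0.0875, -1],
    [1, 0.488, -0.493, -0.0875, -1],
    [1, 0.488, -0.493, -0.0875, -1],
    [1, 0.488, -0.493, -0.0875, -1],
    [1, 0.488, -0.493, -0.0875, -1],
    [1, 0.488, -0.493, -0.0875, -1],
    [1, 0.488, -0.493, -0.0875, -1],
    [1, 0.488, -0.493, -0.0875, -1],
    [1, 0.488, -0.493, -0.0875, -1],
    [1, 0.488, -0.493, -0.0875, -1],
    [1, 0.488, -0.493, -0.0875, -1],
    [1, 0.488, -0.493, -0.0875, -1],
  ],
)

```text
t: 2.6
tcp_pos: [419.8, 17.0, 323.3]
eef_rot: [0.743, 0.67, 0.0, 0.0]
ft_force: [-0.7, -0.6, -0.2]
gripper_width: 85.5
```

```bash
cat > snap.py <<'E'
import sys,pickle
from h import *
n=sys.argv[1]
st=r.read_state();im=optics.capture("wrist");cv2.imwrite(f"pics/w{n}.png",im[:,:,::-1]);pickle.dump(st,open(f"w{n}.pkl","wb"))
print(st['t'],st['tcp_pos'].round(1),np.degrees(Rn.from_quat(st['eef_rot']).as_euler('ZYX')).round(2),st['qpos'].round(2),st['gripper_width'].round(1))
E
python3 snap.py 1; python3 - <<'E'
from h import *
import pickle
st=pickle.load(open("w1.pkl","rb"))
for n in ["collar","arbor_tip","spring_0_center","spring_0_hollow","flat_1_center","rack","stand"]:
  for d in spotter.spot_point(n,"wrist")[:7]: print(n,d["score"],[round(float(v),1) for v in d["xy"]])
E
```

```text
collar 0.87 [254.2, 326.8]
arbor_tip 0.69 [200.1, 290.7]
arbor_tip 0.67 [379.4, 253.0]
spring_0_center 0.54 [400.7, 295.0]
spring_0_center 0.52 [308.4, 155.2]
spring_0_hollow 0.26 [267.4, 35.5]
flat_1_center 0.67 [268.0, 34.9]
flat_1_center 0.37 [386.1, 271.2]
flat_1_center 0.19 [447.6, 131.7]
rack 0.64 [317.1, 53.6]
stand 0.9 [258.2, 291.4]
stand 0.82 [371.0, 353.9]
stand 0.77 [384.7, 272.4]
stand 0.36 [322.2, 45.0]Traceback (most recent call last):
  File "snap.py", line 5, in <module>
    print(st['t'],st['tcp_pos'].round(1),np.degrees(Rn.from_quat(st['eef_rot']).as_euler('ZYX')).round(2),st['qpos'].round(2),st['gripper_width'].round(1))
                                                                                                                              ^^^^^^^^^^^^^^^^^^^^^^^^^
AttributeError: 'float' object has no attribute 'round'
```

View pics/w1.png

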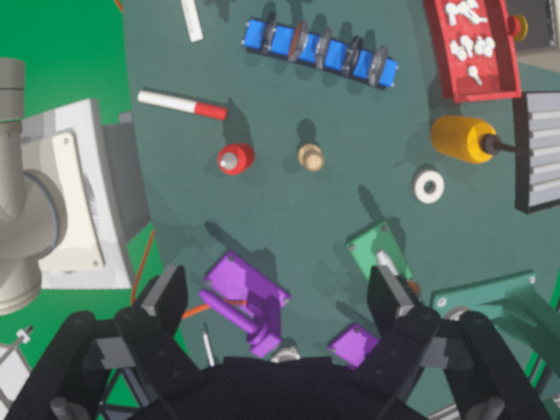

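```bash
sed -i "s/,st\['gripper_width'\].round(1)/,round(float(st['gripper_width']),1)/" snap.py; python3 - <<'E'
from h import *
import pickle
st=pickle.load(open("w1.pkl","rb"))
print(tri([ray("wrist",(322,50),st),ray("top",(227,224))]))
print(atz("wrist",(262,35),17,st),atz("wrist",(380,68),17,st))
print("tip",tri([ray("wrist",(379.4,253),st),ray("top",(309.3,207.5)),ray("side",(300.2,186.1))]))
for n,p in [("oil",(462,138)),("glue",(235,158)),("stamp",(311,157)),("ring",(428,186))]: print(n,atz("wrist",p,40,st))
E
```

```text
(array([489.6961776 , 165.7804604 ,  39.09976728]), [1.0, 1.0])
[419.07390619 196.83852259  17.        ] [570.1025805 142.1955537  17.       ]
tip (array([536.52404453, -89.53864548,  71.75637769]), [7.0, 6.4, 3.5])
oil [679.62772951  44.49353214  40.        ]
glue [369.21472153  40.85631762  40.        ]
stamp [464.21718236  32.13337402  40.        ]
ring [624.27247929 -19.81546172  40.        ]
```

>>> play_rows(
  steps=[
    [1, 0.209, 0.041, 0.0875, -1],
    [1, 0.209, 0.041, 0.0875, -1],
    [1, 0.209, 0.041, 0.0875, -1],
    [1, 0.209, 0.041, 0.0875, -1],
    [1, 0.209, 0.041, 0.0875, -1],
    [1, 0.209, 0.041, 0.0875, -1],
    [1, 0.209, 0.041, 0.0875, -1],
    [1, 0.209, 0.041, 0.0875, -1],
  ],
)

```text
t: 4.0
tcp_pos: [469.5, 180.9, 253.3]
eef_rot: [0.309, 0.951, -0.0, 0.0]
ft_force: [0.9, 0.1, 0.3]
gripper_width: 85.9
```

```bash
python3 snap.py 2; python3 - <<'E'
from h import *
for n in ["spring_0_center","flat_1_center","rack"]:
  for d in spotter.spot_point(n,"wrist")[:7]: print(n,d["score"],[round(float(v),1) for v in d["xy"]])
E
```

```text
4.0 [469.5 180.9 253.3] [ 144.03    0.   -180.  ] [ 0.2   0.18 -0.08  1.31 -0.    0.83] 85.9
spring_0_center 0.6 [124.5, 390.8]
spring_0_center 0.29 [180.6, 242.7]
flat_1_center 0.75 [263.1, 145.9]
rack 0.75 [280.8, 201.0]
```

View pics/w2.png

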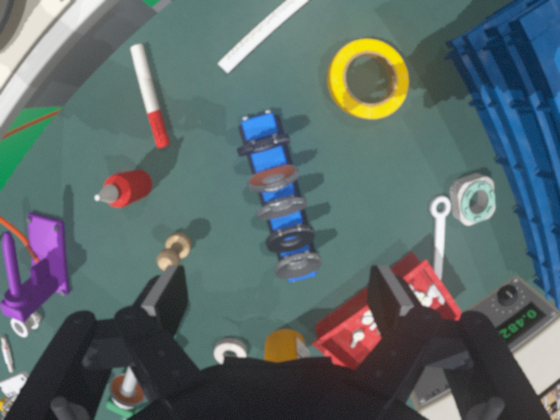

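```bash
python3 - <<'E'
import cv2
t=cv2.imread("pics/w2.png")
cv2.imwrite("pics/c4.png",cv2.resize(t[100:290,215:345],(547,800)[0:2] if 0 else (410,600),interpolation=cv2.INTER_CUBIC))
a=t[100:200,215:345];b=t[190:290,215:345]
cv2.imwrite("pics/c5.png",cv2.resize(a,(780,600),interpolation=cv2.INTER_CUBIC))
cv2.imwrite("pics/c6.png",cv2.resize(b,(780,600),interpolation=cv2.INTER_CUBIC))
E
```

```text
(no output)
```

View pics/c5.png

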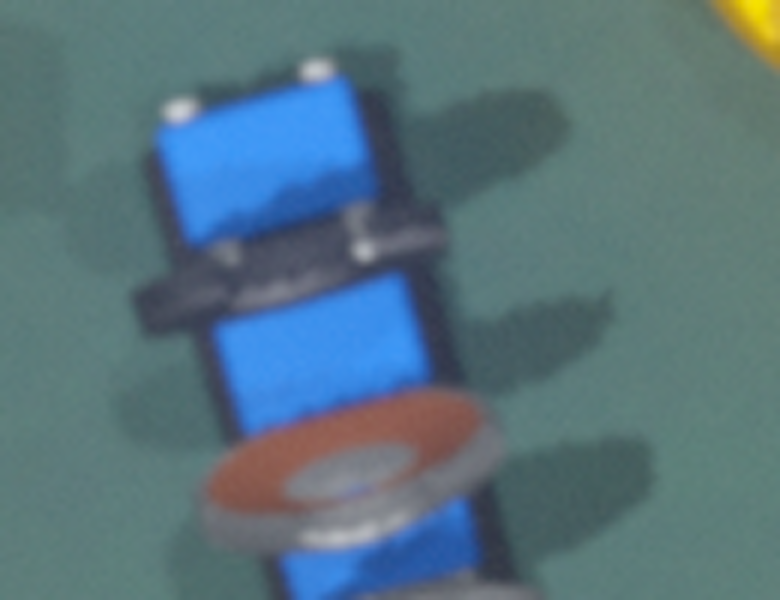

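View pics/c6.png

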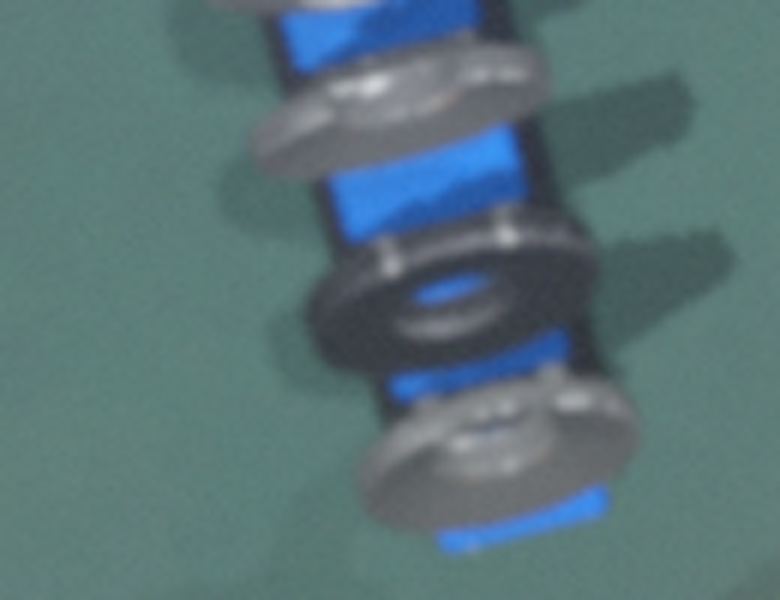

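```bash
cat > fit.py <<'E'
from h import *
import pickle
st=pickle.load(open("w2.pkl","rb"))
# blue corners at z=17.5 : near end-left, near end-right, far end right/left
def c5(p): return (215+p[0]/6,100+p[1]/6)
def c6(p): return (215+p[0]/6,190+p[1]/6)
for n,p in [("nearL",c5((158,135))),("nearR",c5((347,75))),("farL",c6((440,550))),("farR",c6((608,490)))]:
    print(n,np.round(p,1),atz("wrist",p,17.5,st).round(1))
E
python3 fit.py; python3 - <<'E'
from h import *
import pickle
st=pickle.load(open("w2.pkl","rb"))
print(ray("wrist",(280,200),st))
for z in (8,36,64): print(z,proj("wrist",(555,140,z),st))
E
```

```text
nearL [241.3 122.5] [394.9 187.5  17.5]
nearR [272.8 112.5] [406.5 221.5  17.5]
farL [288.3 281.7] [583.  116.5  17.5]
farR [316.3 271.7] [592.1 152.8  17.5]
(array([408.54192673, 225.86820353, 373.94644437]), array([ 0.22215992, -0.15065231, -0.96330102]))
8 [290.56922129 252.3146895 ]
36 [291.48008119 262.40907316]
64 [292.51230724 273.93326531]
```

```bash
cat > ov.py <<'E'
from h import *
import pickle
def ring(c,u,rad,n=60):
    u=np.array([u[0],u[1],0]);v=np.array([-u[1],u[0],0]);a=np.linspace(0,2*np.pi,n)
    return [np.array(c)+rad*(np.cos(t)*v+np.sin(t)*np.array([0,0,1])) for t in a]
def draw(im,cam,pts,col,st,off,sc):
    p=np.array([(proj(cam,X,st)-off+0.5)*sc-0.5 for X in pts]).round().astype(int)
    cv2.polylines(im,[p.reshape(-1,1,2)],False,col,1)
E
python3 - <<'E'
from ov import *
for c in ("side","top"): print(c,ray(c,(280,210))[0].round())
st=pickle.load(open("w2.pkl","rb"))
m=np.array([(394.9+406.5+583+592.1)/4,(187.5+221.5+116.5+152.8)/4]);d=np.array([583+592.1-394.9-406.5,116.5+152.8-187.5-221.5]);print(m,np.linalg.norm(d)/2,np.degrees(np.arctan2(d[1],d[0])))
u=d/np.linalg.norm(d)
im=cv2.imread("pics/w2.png");off=np.array([215,100]);sc=4
o=cv2.resize(im[100:290,215:345],None,fx=sc,fy=sc,interpolation=cv2.INTER_CUBIC)
for k in range(-2,3):
    c=np.r_[m+36*k*u,36]
    for s,col in ((-6,(0,255,255)),(6,(255,0,255))):
        for rad in (28,12): draw(o,"wrist",ring(c+np.r_[u*s,0],u,rad),col,st,off,sc)
cv2.imwrite("pics/o1.png",np.vstack([o])[:, :]);print(o.shape)
cv2.imwrite("pics/o1.png",np.hstack([o[:400],o[360:]]) if o.shape[0]==760 else o)
E
```

```text
side [267. 785. 840.]
top [ 305.   -0. 1367.]
[494.125 169.575] 199.47918437771892 -20.497214827404047
(760, 520, 3)
```

View pics/o1.png

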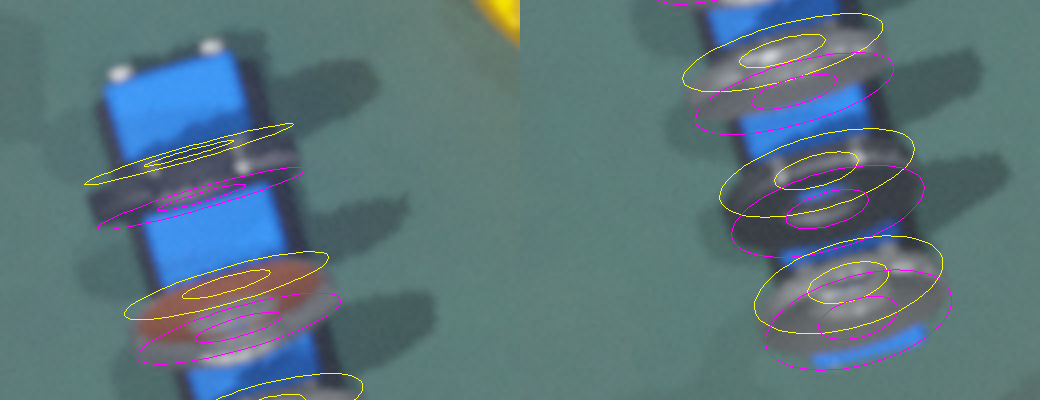

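>>> play_rows(
  steps=[
    [1, -0.252, -0.22, 0, 0.367],
    [1, -0.252, -0.22, 0, 0.367],
    [1, -0.252, -0.22, 0, 0.367],
    [1, -0.252, -0.22, 0, 0.367],
    [1, -0.252, -0.22, 0, 0.367],
    [1, -0.252, -0.22, 0, 0.367],
    [1, -0.252, -0.22, 0, 0.367],
    [1, -0.252, -0.22, 0, 0.367],
  ],
)

```text
t: 5.2
tcp_pos: [529.5, -78.6, 253.6]
eef_rot: [0.483, 0.875, 0.0, 0.0]
ft_force: [0.3, -0.3, 0.2]
gripper_width: 85.4
```

```bash
python3 snap.py 3; python3 - <<'E'
from h import *
for n in ["collar","arbor_tip","spring_0_center","stand"]:
  for d in spotter.spot_point(n,"wrist")[:3]: print(n,d["score"],[round(float(v),1) for v in d["xy"]])
a=cv2.imread("pics/w3.png")
E
```

```text
5.2 [529.5 -78.6 253.6] [1.2219e+02 1.0000e-02 1.7998e+02] [-0.3   0.23 -0.01  1.32  0.    0.7 ] 85.4
collar 0.76 [87.2, 199.1]
arbor_tip 0.67 [282.5, 202.9]
arbor_tip 0.57 [68.4, 113.4]
arbor_tip 0.54 [274.4, 258.0]
spring_0_center 0.69 [267.4, 283.8]
stand 0.82 [125.2, 182.2]
stand 0.81 [196.3, 334.8]
stand 0.59 [271.4, 256.9]
```

View pics/w3.png

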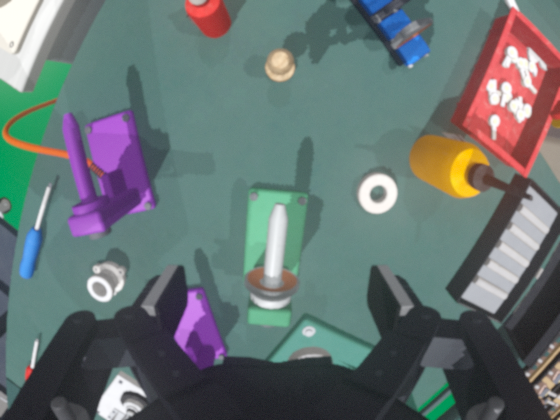

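```bash
python3 - <<'E'
import cv2
t=cv2.imread("pics/w3.png")
cv2.imwrite("pics/c7.png",cv2.resize(t[175:335,225:335],(412*1,600),interpolation=cv2.INTER_CUBIC))
E
```

```text
(no output)
```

View pics/c7.png

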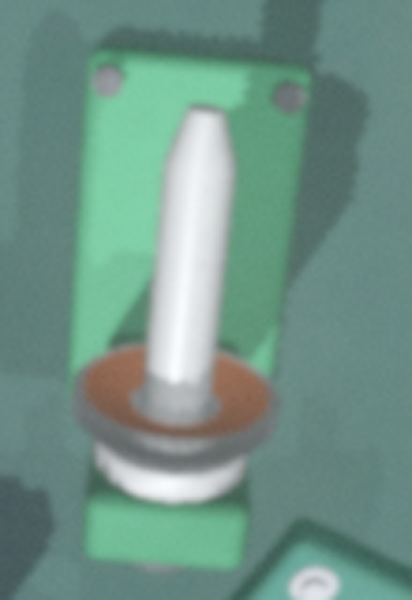

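```bash
cat > fs.py <<'E'
from ov import *
from scipy.optimize import least_squares
st=pickle.load(open("w3.pkl","rb"))
f=lambda p:(225+p[0]/3.745,175+p[1]/3.75)
obs=[("wrist",(85,-35,12),f((91,55))),("wrist",(85,35,12),f((313,70))),("wrist",(92,0,90),f((209,106))),
("wrist",(78,-9,90),f((165,165))),("wrist",(78,9,90),f((236,170))),("wrist",(30,-9,90),f((149,360))),("wrist",(30,9,90),f((214,365))),
("side",(92,0,90),(301,180.5)),("top",(92,0,90),(309,205)),("top",(85,-35,12),(315.5,217)),("top",(85,35,12),(305.5,199))]
for s in (1,-1):
  def res(p):
    c,sn=np.cos(p[2]),np.sin(p[2]);o=[]
    for cam,X,px in obs:
        W=(p[0]+c*X[0]-sn*X[1]*s,p[1]+sn*X[0]+c*X[1]*s,X[2]+p[3])
        w=1 if cam=="wrist" else 0.5
        o+=list((proj(cam,W,st)-px)*w)
    return o
  q=least_squares(res,[578,-155,2.1,0],loss="soft_l1");print(s,q.x.round(2),np.degrees(q.x[2]),q.cost);print(np.array(res(q.x)).reshape(-1,2).round(1).tolist())
E
python3 fs.py
```

```text
1 [ 590.29 -156.88    2.2     4.86] 125.9705007819071 224.7640815633339
[[61.8, 0.1], [-59.0, 0.0], [-0.1, 2.1], [22.5, 0.5], [-16.3, 0.4], [29.2, -4.6], [-6.8, -4.8], [-0.3, -0.3], [-0.6, -0.4], [-7.0, -9.2], [4.7, 8.5]]
-1 [ 577.03 -163.59    2.05    9.11] 117.18027285883497 12.550858159601603
[[-1.6, -0.7], [1.2, 0.6], [-0.9, 2.1], [-0.5, 0.5], [0.5, 0.8], [-0.2, -3.9], [1.3, -3.8], [-0.0, -0.9], [-0.6, -0.3], [-1.0, 0.2], [-1.3, -0.4]]
```

```bash
cat > fs.py <<'E'
from ov import *
from scipy.optimize import least_squares
st=pickle.load(open("w3.pkl","rb"))
f=lambda p:(225+p[0]/3.745,175+p[1]/3.75)
obs=[("wrist",(85,35,12),f((91,55)),1),("wrist",(85,-35,12),f((313,70)),1),("wrist",(92,0,90),f((209,108)),1),
("wrist",(78,9,90),f((165,165)),0),("wrist",(78,-9,90),f((236,170)),0),("wrist",(30,9,90),f((149,360)),0),("wrist",(30,-9,90),f((214,365)),0),
("side",(92,0,90),(301,180.5),1),("top",(92,0,90),(309,205),1),("top",(85,35,12),(315.5,217),1),("top",(85,-35,12),(305.5,199),1)]
def res(p):
    c,sn=np.cos(p[2]),np.sin(p[2]);o=[]
    for cam,X,px,k in obs:
        W=(p[0]+c*X[0]-sn*X[1],p[1]+sn*X[0]+c*X[1],X[2]+(p[3] if len(p)>3 else 0))
        w=1 if cam=="wrist" else 0.5
        o+=list((proj(cam,W,st)-px)*w*np.array([1,k]))
    return o
for x0 in ([578,-160,2.05,0],[578,-160,2.05]):
  q=least_squares(res,x0,loss="soft_l1");print(q.x.round(2),np.degrees(q.x[2]),q.cost);print(np.array(res(q.x)).reshape(-1,2).round(1).tolist())
  p=q.x;print("tip",p[0]+92*np.cos(p[2]),p[1]+92*np.sin(p[2]))
im=cv2.imread("pics/w3.png");off=np.array([225,175]);sc=3.75
o=cv2.resize(im[175:335,225:335],None,fx=sc,fy=sc,interpolation=cv2.INTER_CUBIC)
u=np.array([np.cos(p[2]),np.sin(p[2])]);c=np.array([p[0],p[1],90])
U=np.r_[u,0]
for x,rad,dz in ((92,4.5,0),(78,9,0),(0,21,0),(12,28,-3),(6,28,-3)): draw(o,"wrist",ring(c+U*x+[0,0,dz],u,rad),(0,255,255),st,off,sc)
V=np.array([-u[1],u[0],0])
draw(o,"wrist",[c-[0,0,78]+U*a+V*b for a,b in ((-40,-35),(85,-35),(85,35),(-40,35),(-40,-35))],(255,0,255),st,off,sc)
cv2.imwrite("pics/o2.png",o)
E
python3 fs.py
```

```text
[ 578.34 -166.92    2.04   -6.28] 116.61388091220626 2.522896735445375
[[-0.2, -1.1], [-0.0, 0.5], [-0.8, 0.6], [0.0, -0.0], [0.0, -0.0], [0.0, -0.0], [0.6, -0.0], [-0.3, 1.0], [-0.3, -0.2], [-0.7, 0.3], [-0.9, -0.3]]
tip 537.127432620404 -84.66932163201534
[ 577.55 -165.43    2.04] 116.72102885244088 3.007223795370007
[[-0.8, -1.2], [0.5, 0.4], [-0.7, 0.7], [-0.2, -0.0], [0.2, -0.0], [-0.2, -0.0], [0.8, -0.0], [-0.2, 0.3], [-0.5, -0.2], [-0.9, 0.3], [-1.1, -0.3]]
tip 536.180268713945 -83.25804683701584
```

View pics/o2.png

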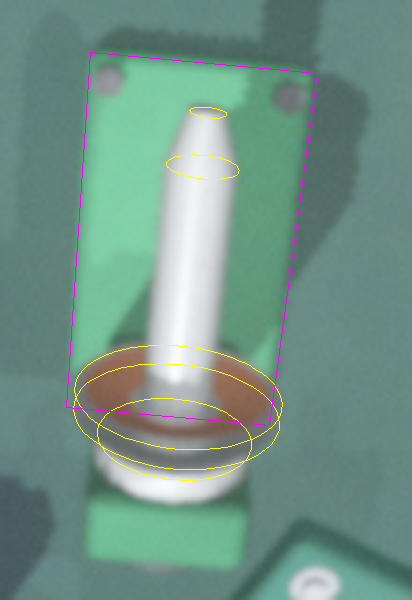

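>>> play_rows(
  steps=[
    [1, 0.2862, 0.1278, 0.104, -0.622],
    [1, 0.2862, 0.1278, 0.104, -0.622],
    [1, 0.2862, 0.1278, 0.104, -0.622],
    [1, 0.2862, 0.1278, 0.104, -0.622],
    [1, 0.2862, 0.1278, 0.104, -0.622],
    [1, 0.2862, 0.1278, 0.104, -0.622],
    [1, 0.2862, 0.1278, 0.104, -0.622],
    [1, 0.2862, 0.1278, 0.104, -0.622],
  ],
)

```text
t: 6.45
tcp_pos: [495.0, 167.6, 170.7]
eef_rot: [0.179, 0.984, 0.0, 0.001]
ft_force: [0.3, -0.4, 0.1]
gripper_width: 85.0
```

```bash
python3 snap.py 4; python3 - <<'E'
from h import *
for n in ["spring_0_center","flat_1_center","rack"]:
  for d in spotter.spot_point(n,"wrist")[:7]: print(n,d["score"],[round(float(v),1) for v in d["xy"]])
E
```

```text
6.45 [495.  167.6 170.7] [1.5933e+02 6.0000e-02 1.7998e+02] [ 0.17  0.25 -0.21  1.11 -0.    0.53] 85.0
spring_0_center 0.61 [38.2, 373.4]
flat_1_center 0.93 [278.6, 116.8]
rack 0.84 [276.4, 189.7]
```

View pics/w4.png

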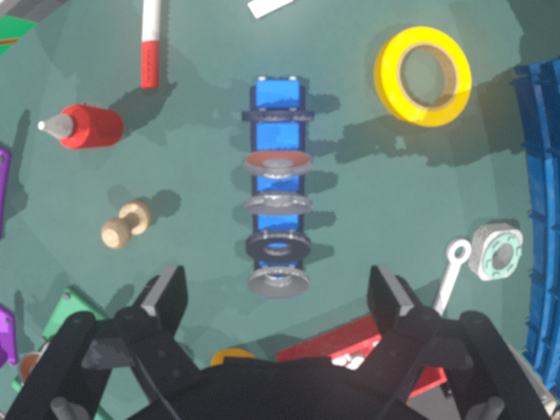

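```bash
python3 - <<'E'
from ov import *
st=pickle.load(open("w4.pkl","rb"))
im=cv2.imread("pics/w4.png");off=np.array([225,65]);sc=2.5*1.0
m=np.array([494.1,169.6])
for name,ang in (("o3",-20.5),):
  u=np.array([np.cos(np.radians(ang)),np.sin(np.radians(ang))])
  o=cv2.resize(im[65:305,225:330],None,fx=sc,fy=sc,interpolation=cv2.INTER_CUBIC);raw=o.copy()
  for k,ds in zip(range(-2,3),((-4,4),(-6,0),(0,6),(-4,4),(0,6))):
    c=np.r_[m+36*k*u,36]
    for s,col in zip(ds,((0,255,255),(255,0,255))):
        draw(o,"wrist",ring(c+np.r_[u*s,0],u,28),col,st,off,sc)
  V=np.array([-u[1],u[0]])
  draw(o,"wrist",[np.r_[m+u*a+V*b,17.5] for a,b in ((-102,-18),(102,-18),(102,18),(-102,18),(-102,-18))],(255,255,255),st,off,sc)
  cv2.imwrite("pics/o3.png",np.hstack([raw,o]))
E
```

```text
(no output)
```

View pics/o3.png

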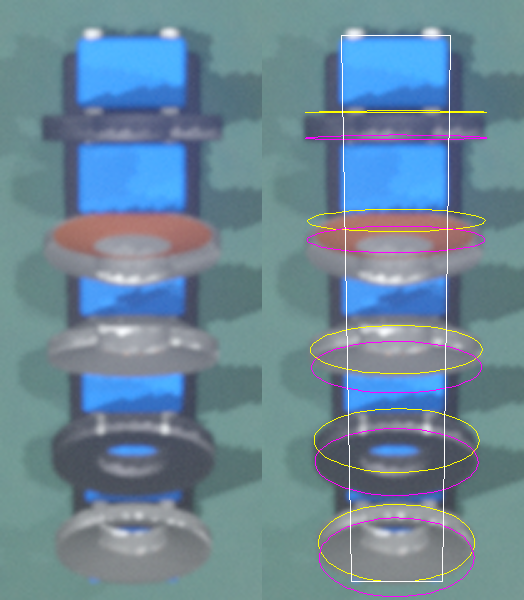

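>>> play_rows(
  steps=[
    [1, 0.002, 0.002, 0.06, -0.003],
    [1, 0.002, 0.002, 0.12, -0.003],
    [1, 0.002, 0.002, 0.168, -0.003],
    [1, 0.002, 0.002, 0.168, -0.003],
    [1, 0.002, 0.002, 0.168, -0.003],
    [-1, 0.002, 0.002, 0.168, -0.003],
    [-1, 0.002, 0.002, 0.168, -0.003],
    [-1, 0.002, 0.002, 0.168, -0.003],
    [-1, 0.002, 0.002, 0.168, -0.003],
    [-1, 0.002, 0.002, 0.168, -0.003],
  ],
)

```text
t: 7.9
tcp_pos: [494.4, 169.5, 37.9]
eef_rot: [0.178, 0.984, -0.001, 0.002]
ft_force: [-3.1, -6.4, 12.9]
gripper_width: 53.6
```

```bash
python3 snap.py 5; python3 -c "
from h import *
s=r.read_state();print(s['ft_force'].round(2),s['torque'].round(2))"
```

```text
7.9 [494.4 169.5  37.9] [ 159.53    0.2  -179.97] [ 0.17  0.37 -0.41  0.79 -0.    0.53] 53.6
[-3.47 -6.52 14.15] [-1.27  0.73  0.03]
```

View pics/w5.png

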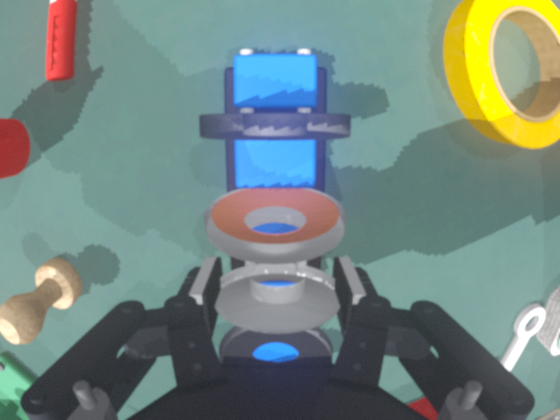

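>>> play_rows(
  steps=[
    [-1, 0, 0, -0.03, 0],
    [-1, 0, 0, -0.08, 0],
    [-1, 0, 0, -0.14, 0],
    [-1, 0, 0, -0.18, 0],
    [-1, 0, 0, -0.18, 0],
  ],
)

```text
t: 8.57
tcp_pos: [495.0, 170.0, 185.0]
eef_rot: [0.178, 0.984, 0.0, 0.004]
ft_force: [1.1, 0.0, -0.1]
gripper_width: 53.6
```

```bash
python3 snap.py 6; python3 -c "
from h import *
s=r.read_state();print(s['ft_force'].round(2),s['torque'].round(2))"
```

```text
8.575 [495. 170. 185.] [159.54   0.49 179.86] [ 0.17  0.24 -0.18  1.14 -0.    0.53] 53.6
[ 1.06  0.24 -1.42] [-0.   -0.02  0.04]
```

View pics/w6.png

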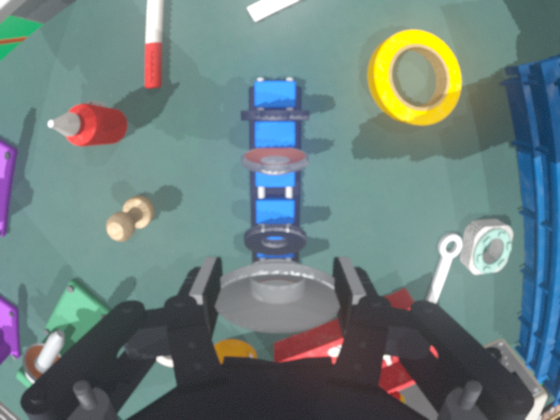

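```bash
cat > hand.py <<'E'
import sys
from ov import *
n=sys.argv[1];dz=float(sys.argv[2])
st=pickle.load(open(f"w{n}.pkl","rb"))
R=Rn.from_quat(st["eef_rot"]).as_matrix();u=R[:2,0]
im=cv2.imread(f"pics/w{n}.png");off=np.array([190,240]);sc=4
o=cv2.resize(im[240:350,190:370],None,fx=sc,fy=sc,interpolation=cv2.INTER_CUBIC)
c=st["tcp_pos"]+R@[0,0,dz]
for s,rad in ((3,28),(-3,28),(9,12)): draw(o,"wrist",ring(c+R[:,0]*s,u,rad),(0,255,255) if s>0 else (255,0,255),st,off,sc)
cv2.imwrite(f"pics/hand{n}.png",o)
E
python3 hand.py 6 1.9
```

```text
(no output)
```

View pics/hand6.png

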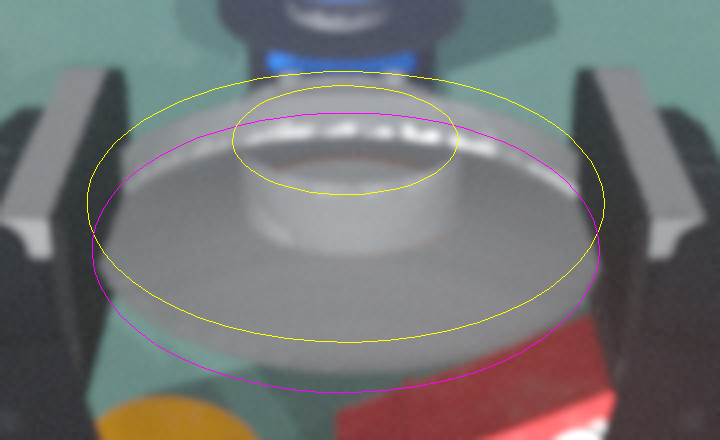

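>>> play_rows(
  steps=[
    [-1, -0.1177, -0.2403, 0, 0.714],
    [-1, -0.1177, -0.2403, 0, 0.714],
    [-1, -0.1177, -0.2403, 0, 0.714],
    [-1, -0.1177, -0.2403, 0.01, 0.714],
    [-1, -0.1177, -0.2403, 0.0188, 0.714],
    [-1, -0.1177, -0.2403, 0.0188, 0.714],
    [-1, -0.1177, -0.2403, 0.0188, 0.714],
  ],
)

```text
t: 9.5
tcp_pos: [515.2, -42.2, 168.4]
eef_rot: [0.524, 0.852, 0.001, 0.003]
ft_force: [0.3, -1.1, -0.6]
gripper_width: 53.2
```

```bash
python3 snap.py 7; python3 hand.py 7 1.9; cat > tgt.py <<'E'
import sys
from h import *
# target: s = distance from collar along arbor, lateral, z, yaw
s,z=float(sys.argv[1]),float(sys.argv[2])
st=r.read_state();th=np.radians(116.7);u=np.array([np.cos(th),np.sin(th)])
W=np.r_[np.array([577.55,-165.43])+u*s,z]
if len(sys.argv)>3: W[:2]+=np.array([u[1],-u[0]])*float(sys.argv[3])
R=Rn.from_quat(st["eef_rot"]).as_matrix();yaw=np.degrees(np.arctan2(R[1,0],R[0,0]))
print("cur s,lat,z",round(float((st['tcp_pos'][:2]-[577.55,-165.43])@u),1),round(float((st['tcp_pos'][:2]-[577.55,-165.43])@[u[1],-u[0]]),1),st['tcp_pos'][2].round(1),"yaw",yaw.round(2),"F",st['ft_force'].round(1),"w",round(float(st['gripper_width']),1),"t",st['t'])
print("move",((R.T@(W-st['tcp_pos']))/800).round(4),"twist",round((yaw-116.7)/60,4))
E
python3 tgt.py 137 93.5
```

```text
9.5 [515.2 -42.2 168.4] [116.86   0.19 179.74] [-0.24  0.24 -0.23  1.1   0.    0.86] 53.2
cur s,lat,z 138.1 -0.2 168.6 yaw 116.85 F [ 0.2  0.8 -1. ] w 52.8 t 9.55
move [-0.001  -0.0002  0.0939] twist 0.0025
```

View pics/w7.png

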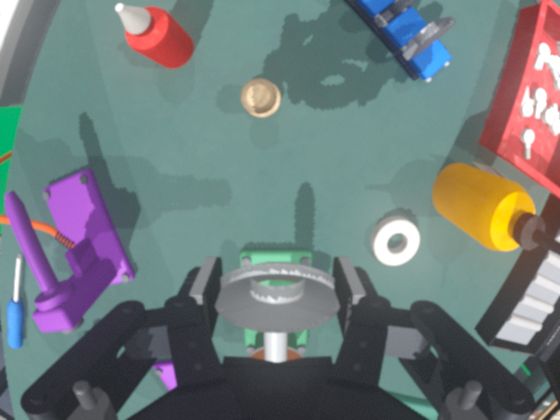

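>>> play_rows(
  steps=[
    [-1, 0, 0, 0.05, 0.0025],
    [-1, 0, 0, 0.0939, 0.0025],
    [-1, 0, 0, 0.0939, 0.0025],
    [-1, 0, 0, 0.0939, 0.0025],
  ],
)

```text
t: 10.05
tcp_pos: [516.5, -42.0, 94.8]
eef_rot: [0.524, 0.852, 0.001, 0.004]
ft_force: [-0.2, -0.2, -0.6]
gripper_width: 53.4
```

```bash
python3 snap.py 8; python3 tgt.py 85 93.5; python3 - <<'E'
from h import *
for c in("side","top"):
    im=optics.capture(c)[:,:,::-1]
    a=im[130:220,260:340] if c=="side" else im[170:240,280:360]
    cv2.imwrite(f"pics/p8{c}.png",cv2.resize(a,None,fx=6,fy=6,interpolation=cv2.INTER_CUBIC))
E
```

```text
10.05 [516.5 -42.   94.8] [116.76   0.27 179.66] [-0.24  0.3  -0.35  0.92  0.    0.86] 53.4
cur s,lat,z 137.5 1.0 95.1 yaw 116.75 F [ 0.1  0.1 -2.1] w 53.3 t 10.1
move [-0.0656 -0.0014  0.0024] twist 0.0008
```

View pics/w8.png

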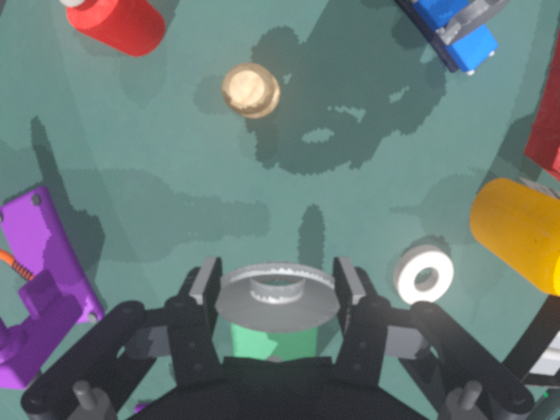

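View pics/p8side.png

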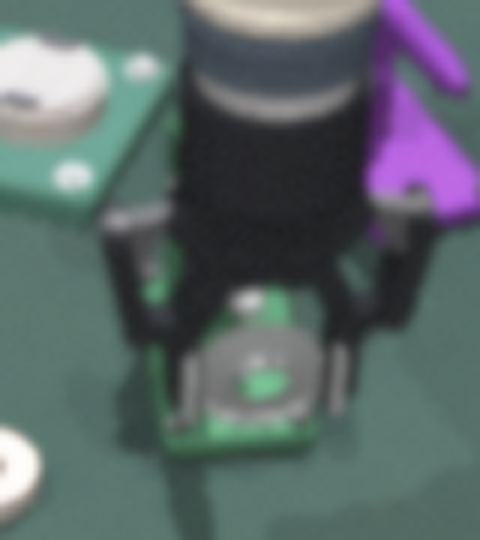

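View pics/p8top.png

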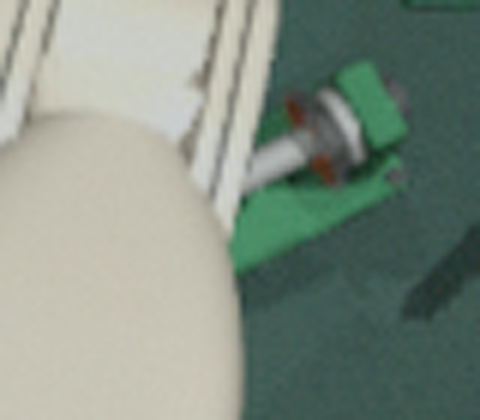

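```bash
python3 - <<'E'
from h import *
for z in (85,90,95,100): print(z,((proj("side",(516.5,-42,z))-[260,130])*6).round(1))
# arbor tip in same crop
print(((proj("side",(536.2,-83.3,90))-[260,130])*6).round(1))
E
```

```text
85 [256.1 385.1]
90 [256.5 376.1]
95 [256.9 367. ]
100 [257.3 357.9]
[243.3 306.4]
```

>>> play_rows(
  steps=[
    [-1, -0.02, -0.0014, 0, 0],
    [-1, -0.035, -0.0014, 0, 0],
    [-1, -0.045, -0.0014, 0, 0],
    [-1, -0.055, -0.0014, 0, 0],
    [-1, -0.065, -0.0014, 0, 0],
    [-1, -0.065, -0.0014, 0, 0],
  ],
)

```text
t: 10.95
tcp_pos: [539.2, -89.8, 95.2]
eef_rot: [0.525, 0.851, 0.001, 0.004]
ft_force: [0.1, 0.2, -2.6]
gripper_width: 53.5
```

```bash
python3 snap.py 9; python3 tgt.py 65 94.5; python3 tgt.py 32 94.5;python3 - <<'E'
import cv2
t=cv2.imread("pics/w9.png");cv2.imwrite("pics/c9.png",cv2.resize(t[230:360,180:380],None,fx=4,fy=4,interpolation=cv2.INTER_CUBIC))
E
```

```text
10.95 [539.2 -89.8  95.2] [116.69   0.3  179.62] [-0.32  0.34 -0.28  0.94  0.    0.79] 53.5
cur s,lat,z 85.3 -0.3 95.1 yaw 116.71 F [-0.7 -0.4 -1. ] w 53.3 t 11.0
move [-0.0253  0.0003  0.0009] twist 0.0001
cur s,lat,z 85.3 -0.3 95.1 yaw 116.71 F [-0.7 -0.4 -1. ] w 53.3 t 11.0
move [-0.0666  0.0003  0.0011] twist 0.0001
```

View pics/c9.png

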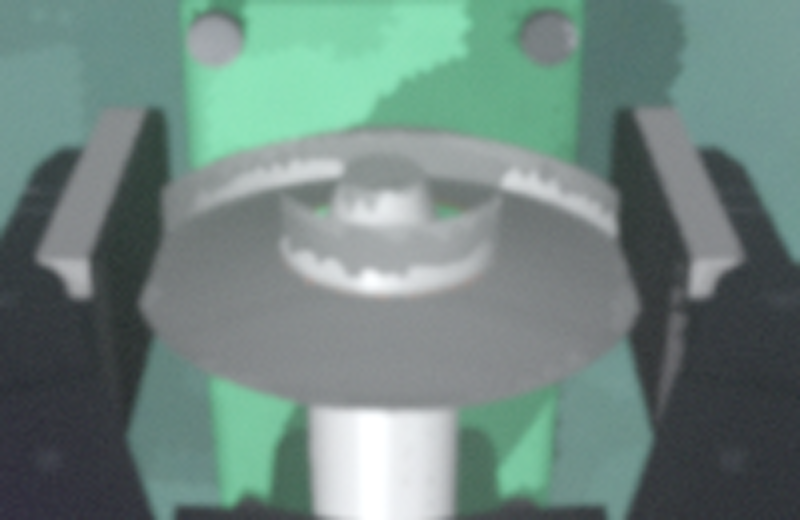

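>>> play_rows(
  steps=[
    [-1, -0.008, 0.0012, 0, 0],
    [-1, -0.016, 0.0012, 0, 0],
    [-1, -0.0253, 0.0012, 0, 0],
    [-1, -0.0253, 0.0012, 0, 0],
  ],
)

```text
t: 11.5
tcp_pos: [549.2, -107.6, 95.2]
eef_rot: [0.525, 0.851, 0.001, 0.004]
ft_force: [-0.0, -0.0, -1.4]
gripper_width: 53.5
```

```bash
python3 snap.py 10; python3 tgt.py 32 94.5;python3 - <<'E'
import cv2
t=cv2.imread("pics/w10.png");cv2.imwrite("pics/c10.png",cv2.resize(t[230:360,180:380],None,fx=4,fy=4,interpolation=cv2.INTER_CUBIC))
E
```

```text
11.5 [ 549.2 -107.6   95.2] [116.67   0.3  179.62] [-0.34  0.36 -0.25  0.95  0.    0.76] 53.5
cur s,lat,z 64.7 0.6 95.2 yaw 116.68 F [ 0.1 -1.  -0.5] w 53.2 t 11.55
move [-0.0409 -0.0007  0.001 ] twist -0.0004
```

View pics/c10.png

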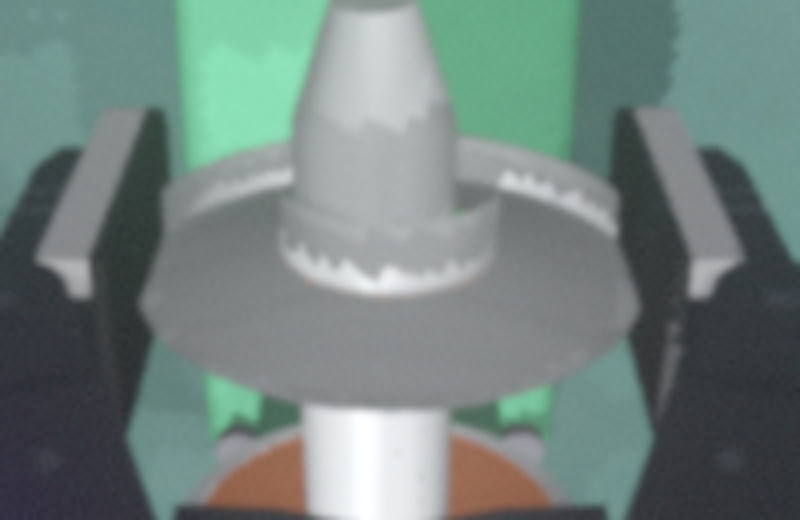

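>>> play_rows(
  steps=[
    [-1, -0.012, -0.0018, 0, 0],
    [-1, -0.024, -0.0018, 0, 0],
    [-1, -0.036, -0.0018, 0, 0],
    [-1, -0.041, -0.0018, 0, 0],
    [-1, -0.041, -0.0018, 0.002, 0],
    [0.75, -0.041, -0.0018, 0.002, 0],
    [0.75, -0.041, -0.0018, 0.002, 0],
    [0.75, -0.041, -0.0018, 0.002, 0],
  ],
)

```text
t: 12.55
tcp_pos: [562.5, -137.1, 93.9]
eef_rot: [0.525, 0.851, 0.001, 0.004]
ft_force: [0.1, 0.3, 1.0]
gripper_width: 74.5
```

```bash
python3 snap.py 11; python3 tgt.py 80 93
```

```text
12.55 [ 562.5 -137.1   93.9] [116.69   0.29 179.62] [-0.38  0.39 -0.2   0.97  0.    0.72] 74.5
cur s,lat,z 32.0 -0.7 93.9 yaw 116.7 F [ 0.5  0.  -0.4] w 74.6 t 12.6
move [0.06   0.0009 0.0008] twist -0.0001
```

View pics/w11.png

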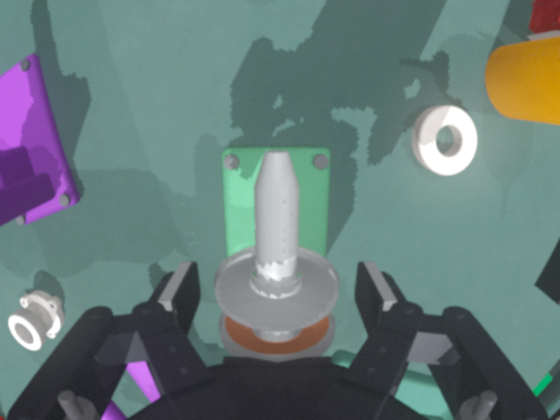

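>>> play_rows(
  steps=[
    [0.75, 0.03, 0.0009, 0.001, 0],
    [0.75, 0.056, 0.0009, 0.001, 0],
    [-0.3, 0.056, 0.0009, 0.001, 0],
    [-0.3, 0.056, 0.0009, 0.001, 0],
    [-0.3, 0.056, 0.0009, 0.001, 0],
    [-0.3, 0.045, 0.0009, 0.001, 0],
    [-0.3, 0.035, 0.0009, 0.001, 0],
    [-0.3, 0.026, 0.0009, 0.001, 0],
    [-0.3, 0.018, 0.0009, 0.001, 0],
    [-0.3, 0.01, 0.0009, 0.001, 0],
    [-0.3, 0.006, 0.0009, 0.001, 0],
    [-0.3, 0.003, 0.0009, 0.001, 0],
  ],
)

```text
t: 14.1
tcp_pos: [561.6, -134.1, 92.9]
eef_rot: [0.525, 0.851, 0.002, 0.003]
ft_force: [-3.7, 9.7, 3.4]
gripper_width: 29.9
```

```bash
python3 snap.py 12; python3 tgt.py 32 93
```

```text
14.1 [ 561.6 -134.1   92.9] [116.71   0.18 179.62] [-0.38  0.39 -0.21  0.96  0.    0.72] 29.9
cur s,lat,z 35.3 -0.1 92.9 yaw 116.71 F [-2.1  5.3  2.1] w 29.8 t 14.15
move [-0.0042  0.0001 -0.0001] twist 0.0002
```

View pics/w12.png

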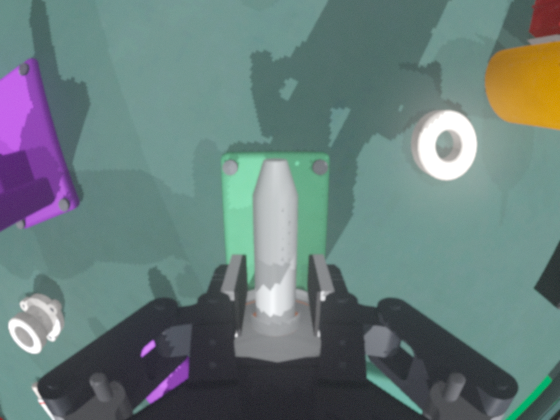

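>>> play_rows(
  steps=[
    [-0.3, 0.02, 0, 0, 0],
    [-0.3, 0.03, 0, -0.05, 0],
    [0, 0.04, 0, -0.1, 0],
    [0.5, 0.41, 0.0647, -0.1, -0.7133],
    [1, 0.41, 0.0647, -0.1, -0.7133],
    [1, 0.41, 0.0647, -0.1, -0.7133],
    [1, 0.41, 0.0647, -0.1, -0.7133],
    [1, 0.41, 0.0647, -0.1, -0.7133],
    [1, 0.41, 0.0647, -0.1, -0.7133],
    [1, 0.41, 0.0647, -0.1, -0.7133],
    [1, 0.41, 0.0647, -0.1, -0.7133],
  ],
)

```text
t: 15.52
tcp_pos: [459.9, 181.5, 172.4]
eef_rot: [0.178, 0.984, 0.001, 0.004]
ft_force: [0.3, -0.3, 0.5]
gripper_width: 85.4
```

```bash
python3 snap.py 13; cat > tr.py <<'E'
import sys
from h import *
k=float(sys.argv[1]);z=float(sys.argv[2]);a=np.radians(-20.5);u=np.array([np.cos(a),np.sin(a)])
st=r.read_state();W=np.r_[np.array([494.1,169.6])+36*k*u,z]
R=Rn.from_quat(st["eef_rot"]).as_matrix();yaw=np.degrees(np.arctan2(R[1,0],R[0,0]))
print(W.round(1),"cur",st['tcp_pos'].round(1),yaw.round(2),"move",((R.T@(W-st['tcp_pos']))/800).round(4),"twist",round((yaw-159.5)/60,4),st['t'])
E
python3 tr.py -1 35
```

```text
15.525 [459.9 181.5 172.4] [159.44   0.38 179.83] [ 0.21  0.2  -0.27  1.09 -0.    0.57] 85.4
[460.4 182.2  35. ] cur [460.1 181.4 172.3] 159.42 move [0.0011 0.0006 0.1717] twist -0.0014 15.575
```

View pics/w13.png

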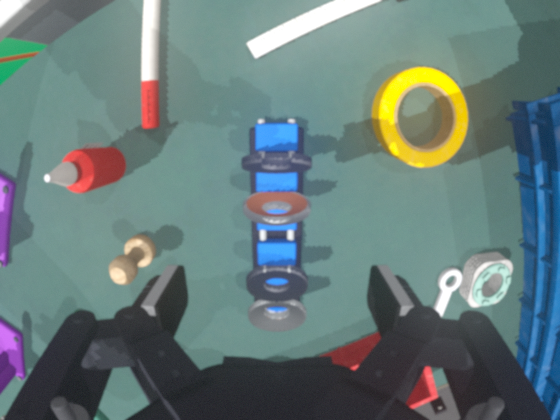

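>>> play_rows(
  steps=[
    [1, 0.0011, 0.0006, 0.06, -0.0014],
    [1, 0.0011, 0.0006, 0.12, -0.0014],
    [1, 0.0011, 0.0006, 0.172, -0.0014],
    [1, 0.0011, 0.0006, 0.172, -0.0014],
    [1, 0.0011, 0.0006, 0.172, -0.0014],
    [-1, 0.0011, 0.0006, 0.172, -0.0014],
    [-1, 0.0011, 0.0006, 0.172, -0.0014],
    [-1, 0.0011, 0.0006, 0.172, -0.0014],
    [-1, 0.0011, 0.0006, 0.172, -0.0014],
    [-1, 0.0011, 0.0006, 0.172, -0.0014],
  ],
)

```text
t: 16.82
tcp_pos: [461.1, 181.8, 36.5]
eef_rot: [0.178, 0.984, 0.001, 0.005]
ft_force: [-2.0, -4.5, 11.8]
gripper_width: 53.5
```

```bash
python3 snap.py 14; python3 tr.py -1 185
```

```text
16.825 [461.1 181.8  36.5] [159.48   0.55 179.83] [ 0.21  0.33 -0.48  0.75 -0.    0.57] 53.5
[460.4 182.2 185. ] cur [461.1 181.8  36.4] 159.48 move [-0.0007  0.0007 -0.1857] twist -0.0003 16.875
```

View pics/w14.png

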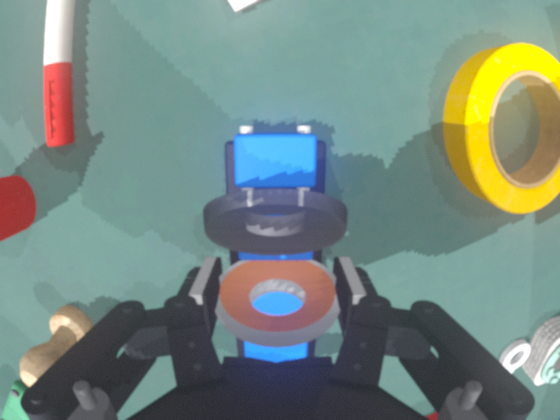

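>>> play_rows(
  steps=[
    [-1, 0, 0, -0.03, 0],
    [-1, 0, 0, -0.08, 0],
    [-1, 0, 0, -0.15, 0],
    [-1, -0.02, -0.03, -0.18, 0.05],
    [-1, -0.1628, -0.2391, -0.18, 0.713],
    [-1, -0.1628, -0.2391, -0.18, 0.713],
    [-1, -0.1628, -0.2391, -0.18, 0.713],
    [-1, -0.1628, -0.2391, -0.18, 0.713],
    [-1, -0.1628, -0.2391, -0.18, 0.713],
    [-1, -0.1628, -0.2391, -0.13, 0.713],
    [-1, -0.1628, -0.2391, -0.0714, 0.713],
    [-1, -0.1628, -0.2391, -0.0714, 0.713],
    [-1, -0.1628, -0.2391, -0.0714, 0.713],
  ],
)

```text
t: 18.5
tcp_pos: [516.1, -42.3, 95.9]
eef_rot: [0.524, 0.852, 0.003, 0.005]
ft_force: [0.7, -0.1, -0.3]
gripper_width: 53.4
```

```bash
python3 snap.py 15; python3 tgt.py 85 93.5 -0.7
```

```text
18.5 [516.1 -42.3  95.9] [116.85   0.34 179.43] [-0.25  0.3  -0.35  0.91  0.    0.86] 53.4
cur s,lat,z 137.2 0.6 96.3 yaw 116.81 F [ 0.9 -0.1 -0.8] w 53.0 t 18.55
move [-0.0652 -0.0019  0.0039] twist 0.0019
```

View pics/w15.png

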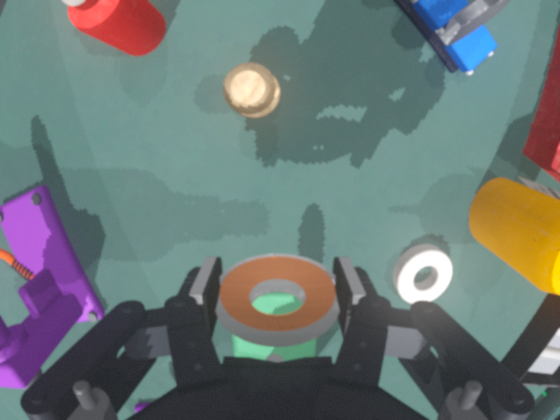

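>>> play_rows(
  steps=[
    [-1, -0.02, -0.0019, 0.003, 0.0019],
    [-1, -0.035, -0.0019, 0.003, 0.0019],
    [-1, -0.045, -0.0019, 0.003, 0.0019],
    [-1, -0.055, -0.0019, 0.003, 0.0019],
    [-1, -0.065, -0.0019, 0.003, 0.0019],
    [-1, -0.065, -0.0019, 0.003, 0.0019],
  ],
)

```text
t: 19.3
tcp_pos: [538.8, -90.2, 94.1]
eef_rot: [0.525, 0.851, 0.003, 0.006]
ft_force: [0.0, 0.5, -0.9]
gripper_width: 53.4
```

```bash
python3 snap.py 16; python3 tgt.py 65 93.5 -0.7;python3 tgt.py 43 93.5 -0.7; python3 - <<'E'
import cv2
t=cv2.imread("pics/w16.png");cv2.imwrite("pics/c16.png",cv2.resize(t[230:360,180:380],None,fx=4,fy=4,interpolation=cv2.INTER_CUBIC))
E
```

```text
19.3 [538.8 -90.2  94.1] [116.67   0.38 179.39] [-0.32  0.34 -0.29  0.93  0.    0.78] 53.4
cur s,lat,z 85.0 -0.8 94.1 yaw 116.68 F [-0.6  0.2 -1. ] w 53.6 t 19.35
move [-0.025   0.0002  0.0009] twist -0.0004
cur s,lat,z 85.0 -0.8 94.1 yaw 116.68 F [-0.6  0.2 -1. ] w 53.6 t 19.35
move [-0.0525  0.0002  0.001 ] twist -0.0004
```

View pics/c16.png

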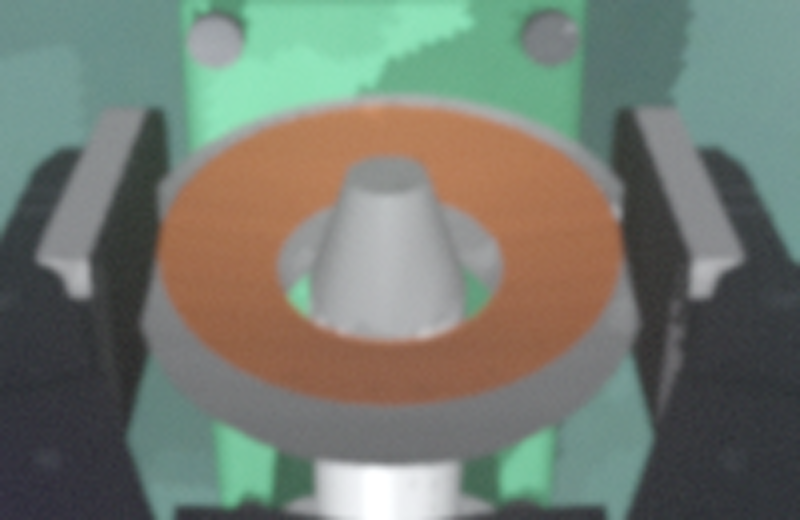

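>>> play_rows(
  steps=[
    [-1, -0.01, 0.0002, 0, 0],
    [-1, -0.02, 0.0002, 0, 0],
    [-1, -0.03, 0.0002, 0, 0],
    [-1, -0.042, 0.0002, 0, 0],
    [-1, -0.0525, 0.0002, 0.002, 0],
    [-1, -0.0525, 0.0002, 0.002, 0],
  ],
)

```text
t: 20.1
tcp_pos: [557.8, -128.0, 92.4]
eef_rot: [0.525, 0.851, 0.003, 0.005]
ft_force: [-0.1, 0.4, -0.6]
gripper_width: 53.0
```

```bash
python3 snap.py 17; python3 tgt.py 43 93.5 -0.7
```

```text
20.1 [ 557.8 -128.    92.4] [116.64   0.36 179.4 ] [-0.37  0.38 -0.23  0.95  0.    0.73] 53.0
cur s,lat,z 42.8 -0.8 92.5 yaw 116.65 F [-0.4 -0.3 -1.1] w 53.2 t 20.15
move [ 0.0002  0.0002 -0.0013] twist -0.0008
```

View pics/w17.png

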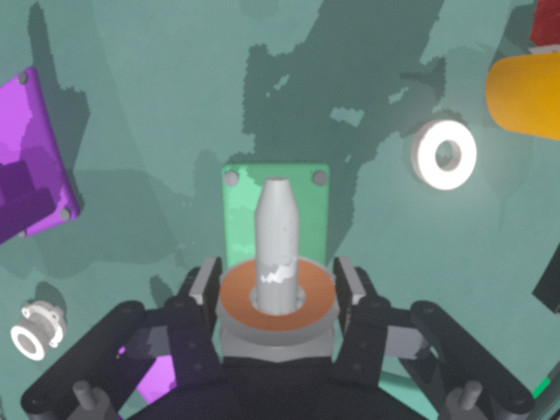

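>>> play_rows(
  steps=[
    [0.75, 0, 0, 0, 0],
    [0.75, 0, 0, 0, 0],
    [0.75, 0, 0, 0, 0],
    [0.75, 0.034, 0, 0, 0],
    [-0.3, 0.034, 0, 0, 0],
    [-0.3, 0.034, 0, 0, 0],
    [-0.3, 0.034, 0, 0, 0],
    [-0.3, 0.034, 0, 0, 0],
    [-0.3, 0.026, 0.0005, 0, 0],
    [-0.3, 0.018, 0.0005, 0, 0],
    [-0.3, 0.011, 0.0005, 0, 0],
    [-0.3, 0.007, 0.0005, 0, 0],
    [-0.3, 0.005, 0.0005, 0, 0],
  ],
)

```text
t: 21.78
tcp_pos: [555.8, -123.3, 92.4]
eef_rot: [0.525, 0.851, 0.003, 0.004]
ft_force: [-3.4, 7.5, 4.9]
gripper_width: 29.8
```

```bash
python3 snap.py 18; python3 tgt.py 45 93.5 -0.7
```

```text
21.775 [ 555.8 -123.3   92.4] [116.66   0.24 179.41] [-0.37  0.38 -0.23  0.95  0.    0.74] 29.8
cur s,lat,z 47.6 -0.5 92.4 yaw 116.67 F [-2.   4.5  3.3] w 30.0 t 21.825
move [-0.0032 -0.0002 -0.0013] twist -0.0004
```

View pics/w18.png

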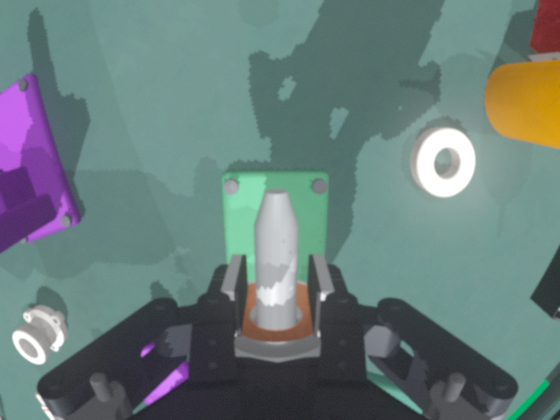

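```bash
python3 - <<'E'
from ov import *
for n,ps in (("2",[(315,348),(408,252),(432,262)]),("4",[(280,355),(388,315)])):
    st=pickle.load(open(f"w{n}.pkl","rb"))
    for p in ps: print(n,p,atz("wrist",p,0,st).round(0),atz("wrist",p,40,st).round(0))
E
```

```text
2 (315, 348) [712.  76.   0.] [679.  92.  40.]
2 (408, 252) [653. 265.   0.] [627. 260.  40.]
2 (432, 262) [691. 287.   0.] [661. 281.  40.]
4 (280, 355) [679. 102.   0.] [644. 115.  40.]
4 (388, 315) [671. 237.   0.] [637. 231.  40.]
```

>>> play_rows(
  steps=[
    [-0.3, 0.02, 0, 0, 0],
    [-0.3, 0.03, 0, -0.05, 0],
    [0, 0.04, 0, -0.1, 0],
    [0.5, 0.2958, 0.1566, -0.1, -0.7138],
    [1, 0.2958, 0.1566, -0.1, -0.7138],
    [1, 0.2958, 0.1566, -0.1, -0.7138],
    [1, 0.2958, 0.1566, -0.1, -0.7138],
    [1, 0.2958, 0.1566, -0.1, -0.7138],
    [1, 0.2958, 0.1566, -0.1, -0.7138],
    [1, 0.2958, 0.1566, -0.1, -0.7138],
  ],
)

```text
t: 23.08
tcp_pos: [560.4, 143.5, 172.8]
eef_rot: [0.179, 0.984, 0.001, 0.005]
ft_force: [0.8, -0.2, 0.3]
gripper_width: 85.6
```

```bash
python3 snap.py 19; python3 tr.py 2 35
```

```text
23.075 [560.4 143.5 172.8] [159.38   0.58 179.74] [ 0.11  0.33 -0.08  1.15 -0.    0.47] 85.6
[561.5 144.4  35. ] cur [560.5 143.4 172.8] 159.37 move [0.001  0.0008 0.1723] twist -0.0021 23.125
```

View pics/w19.png

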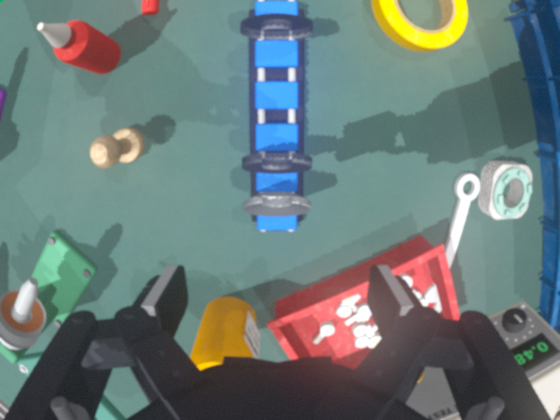

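>>> play_rows(
  steps=[
    [1, 0.001, 0.0008, 0.06, -0.0021],
    [1, 0.001, 0.0008, 0.12, -0.0021],
    [1, 0.001, 0.0008, 0.172, -0.0021],
    [1, 0.001, 0.0008, 0.172, -0.0021],
    [1, 0.001, 0.0008, 0.172, -0.0021],
    [-1, 0.001, 0.0008, 0.172, -0.0021],
    [-1, 0.001, 0.0008, 0.172, -0.0021],
    [-1, 0.001, 0.0008, 0.172, -0.0021],
    [-1, 0.001, 0.0008, 0.172, -0.0021],
    [-1, 0.001, 0.0008, 0.172, -0.0021],
  ],
)

```text
t: 24.38
tcp_pos: [562.3, 144.1, 37.2]
eef_rot: [0.178, 0.984, 0.001, 0.007]
ft_force: [-2.5, -2.6, 10.7]
gripper_width: 53.4
```

```bash
python3 snap.py 20; python3 tr.py 2 185; python3 tgt.py 137 94
```

```text
24.375 [562.3 144.1  37.2] [159.48   0.76 179.7 ] [ 0.11  0.45 -0.28  0.83 -0.    0.46] 53.4
[561.5 144.4 185. ] cur [562.3 144.1  37.2] 159.49 move [-0.0014  0.0009 -0.1847] twist -0.0002 24.425
cur s,lat,z 283.4 125.5 37.2 yaw 159.49 F [-1.4 -2.3 10. ] w 54.0 t 24.425
move [-0.0287 -0.239  -0.0718] twist 0.7131
```

View pics/w20.png

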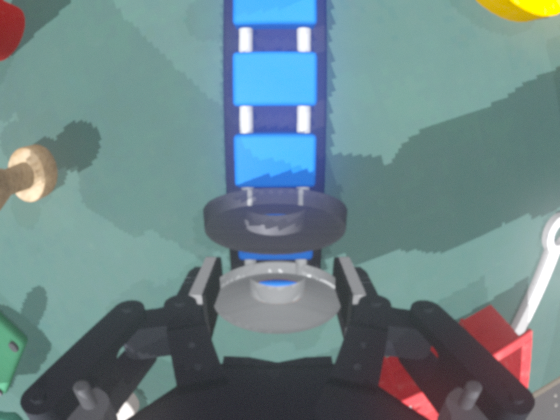

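>>> play_rows(
  steps=[
    [-1, 0, 0, -0.03, 0],
    [-1, 0, 0, -0.08, 0],
    [-1, 0, 0, -0.15, 0],
    [-1, -0.003, -0.02, -0.18, 0.05],
    [-1, -0.0287, -0.239, -0.18, 0.713],
    [-1, -0.0287, -0.239, -0.18, 0.713],
    [-1, -0.0287, -0.239, -0.18, 0.713],
    [-1, -0.0287, -0.239, -0.18, 0.713],
    [-1, -0.0287, -0.239, -0.18, 0.713],
    [-1, -0.0287, -0.239, -0.13, 0.713],
    [-1, -0.0287, -0.239, -0.072, 0.713],
    [-1, -0.0287, -0.239, -0.072, 0.713],
    [-1, -0.0287, -0.239, -0.072, 0.713],
  ],
)

```text
t: 26.05
tcp_pos: [516.8, -42.7, 95.6]
eef_rot: [0.524, 0.852, 0.004, 0.007]
ft_force: [0.1, -0.1, -0.6]
gripper_width: 53.5
```

```bash
python3 snap.py 21; python3 tgt.py 85 94 -0.7
```

```text
26.05 [516.8 -42.7  95.6] [116.83   0.41 179.21] [-0.25  0.3  -0.35  0.91  0.    0.86] 53.5
cur s,lat,z 136.6 1.1 96.0 yaw 116.81 F [ 0.3  0.1 -1.3] w 53.6 t 26.1
move [-0.0645 -0.0024  0.003 ] twist 0.0018
```

View pics/w21.png

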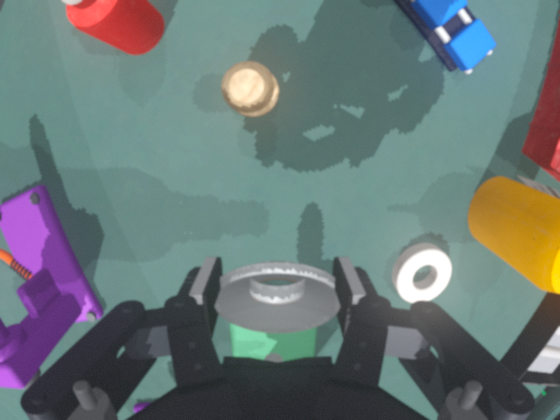

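>>> play_rows(
  steps=[
    [-1, -0.02, -0.0024, 0.0025, 0.0018],
    [-1, -0.035, -0.0024, 0.0025, 0.0018],
    [-1, -0.045, -0.0024, 0.0025, 0.0018],
    [-1, -0.055, -0.0024, 0.0025, 0.0018],
    [-1, -0.0645, -0.0024, 0.0025, 0.0018],
    [-1, -0.0645, -0.0024, 0.0025, 0.0018],
  ],
)

```text
t: 26.85
tcp_pos: [539.0, -90.3, 94.3]
eef_rot: [0.525, 0.851, 0.004, 0.007]
ft_force: [0.5, 0.1, -1.5]
gripper_width: 53.3
```

```bash
python3 snap.py 22; python3 tgt.py 56 93.5 -0.7; python3 - <<'E'
import cv2
t=cv2.imread("pics/w22.png");cv2.imwrite("pics/c22.png",cv2.resize(t[230:360,180:380],None,fx=4,fy=4,interpolation=cv2.INTER_CUBIC))
E
```

```text
26.85 [539.  -90.3  94.3] [116.67   0.45 179.15] [-0.32  0.34 -0.29  0.93  0.    0.78] 53.3
cur s,lat,z 84.9 -0.8 94.3 yaw 116.68 F [-0.5  0.  -1.5] w 53.3 t 26.9
move [-0.0361  0.0001  0.0013] twist -0.0003
```

View pics/c22.png

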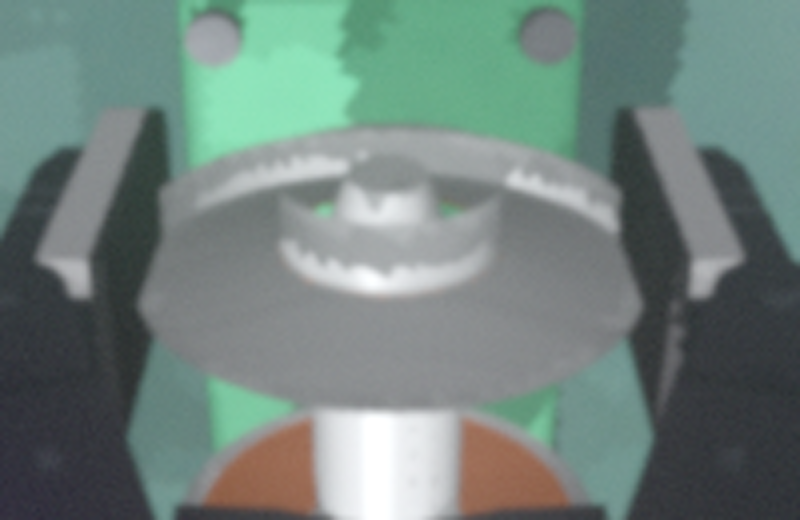

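>>> play_rows(
  steps=[
    [-1, -0.01, 0.0001, 0, 0],
    [-1, -0.02, 0.0001, 0, 0],
    [-1, -0.03, 0.0001, 0, 0],
    [-1, -0.0361, 0.0001, 0.002, 0],
    [-1, -0.0361, 0.0001, 0.002, 0],
    [0.75, -0.0361, 0.0001, 0.002, 0],
    [0.75, -0.0361, 0.0001, 0.002, 0],
    [0.75, -0.0361, 0.0001, 0.002, 0],
  ],
)

```text
t: 27.9
tcp_pos: [551.8, -115.6, 93.1]
eef_rot: [0.525, 0.851, 0.004, 0.007]
ft_force: [-0.1, 0.2, -0.4]
gripper_width: 74.9
```

```bash
python3 snap.py 23; python3 tgt.py 59 93.5 -0.4
```

```text
27.9 [ 551.8 -115.6   93.1] [116.69   0.44 179.15] [-0.36  0.37 -0.25  0.94  0.01  0.75] 74.9
cur s,lat,z 56.1 -0.6 93.0 yaw 116.69 F [-0.2  0.8 -0.6] w 74.8 t 27.95
move [ 0.0037  0.0003 -0.0006] twist -0.0001
```

View pics/w23.png

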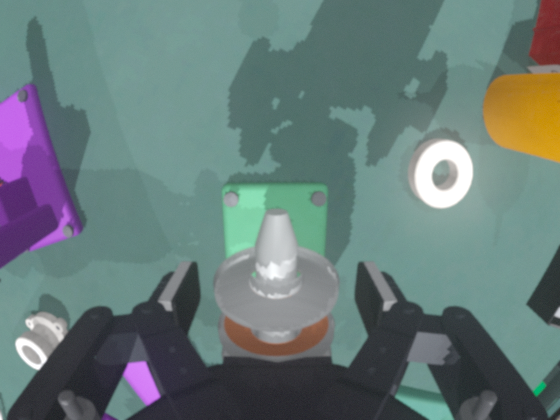

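Washer 3 hangs on the arbor with its bulge out. Next I back off, half close the fingers and push the pack.

>>> play_rows(
  steps=[
    [0.75, 0.03, 0, 0, 0],
    [0.75, 0.042, 0.0003, 0, 0],
    [-0.3, 0.042, 0.0003, 0, 0],
    [-0.3, 0.042, 0.0003, 0, 0],
    [-0.3, 0.042, 0.0003, 0, 0],
    [-0.3, 0.042, 0.0003, 0, 0],
    [-0.3, 0.034, 0.0003, 0, 0],
    [-0.3, 0.026, 0.0003, 0, 0],
    [-0.3, 0.018, 0.0003, 0, 0],
    [-0.3, 0.011, 0.0003, 0, 0],
    [-0.3, 0.006, 0.0003, 0, 0],
    [-0.3, 0.0035, 0.0003, 0, 0],
    [-0.3, 0.002, 0.0003, 0, 0],
  ],
)

```text
t: 29.58
tcp_pos: [550.5, -112.9, 92.8]
eef_rot: [0.524, 0.851, 0.005, 0.006]
ft_force: [-3.2, 8.9, 3.5]
gripper_width: 29.9
```

```bash
python3 snap.py 24; python3 tgt.py 57 93.5 -0.4
```

```text
29.575 [ 550.5 -112.9   92.8] [116.73   0.27 179.16] [-0.36  0.36 -0.25  0.94  0.01  0.75] 29.9
cur s,lat,z 59.2 -0.5 92.8 yaw 116.73 F [-2.3  6.6  2.8] w 29.8 t 29.625
move [-0.0027  0.0002 -0.0009] twist 0.0005
```

View pics/w24.png

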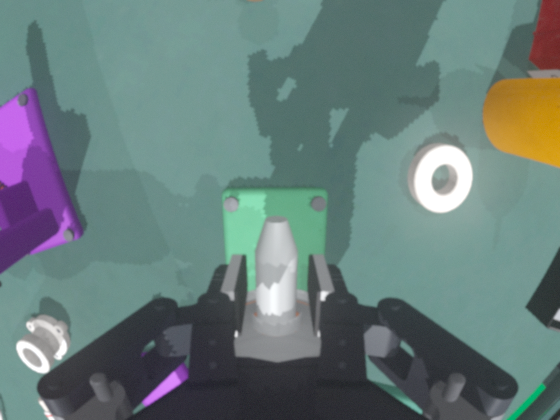

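>>> play_rows(
  steps=[
    [-0.3, -0.002, 0, 0, 0],
    [-0.3, -0.003, 0, 0, 0],
    [-0.3, 0.02, 0, 0, 0],
    [-0.3, 0.03, 0, -0.06, 0],
    [0, 0.08, 0, -0.12, 0],
    [0, 0.08, 0, -0.14, 0],
    [0, 0.08, 0, -0.14, 0],
    [0, 0.08, 0, -0.14, 0],
  ],
)

```text
t: 30.62
tcp_pos: [519.6, -55.8, 203.5]
eef_rot: [0.524, 0.851, 0.005, 0.005]
ft_force: [1.0, -0.0, -0.6]
gripper_width: 42.5
```

```bash
python3 snap.py 25; python3 - <<'E'
from ov import *
st=pickle.load(open("w25.pkl","rb"))
im=cv2.imread("pics/w25.png")
th=np.radians(116.7);u=np.array([np.cos(th),np.sin(th)]);U=np.r_[u,0];c=np.array([577.55,-165.43,90])
p=proj("wrist",c+U*30,st);print(p)
off=(p-[65,65]).astype(int);sc=4.5
o=cv2.resize(im[off[1]:off[1]+130,off[0]:off[0]+85+45],None,fx=sc,fy=sc,interpolation=cv2.INTER_CUBIC);cv2.imwrite("pics/f1.png",o)
for a,rad in ((6,28),(18,28),(30,28),(42,28)): draw(o,"wrist",ring(c+U*a+[0,0,-3],u,rad),(0,255,255),st,off,sc)
cv2.imwrite("pics/f2.png",o)
for cm in("side","top"):
    q=optics.capture(cm)[:,:,::-1]; a=q[130:220,260:340] if cm=="side" else q[170:240,280:360]
    cv2.imwrite(f"pics/p25{cm}.png",cv2.resize(a,None,fx=6,fy=6,interpolation=cv2.INTER_CUBIC))
E
```

```text
30.625 [519.6 -55.8 203.5] [116.73   0.23 179.22] [-0.27  0.22 -0.15  1.18  0.01  0.83] 42.5
[277.65736951 315.10851576]
```

View pics/f1.png

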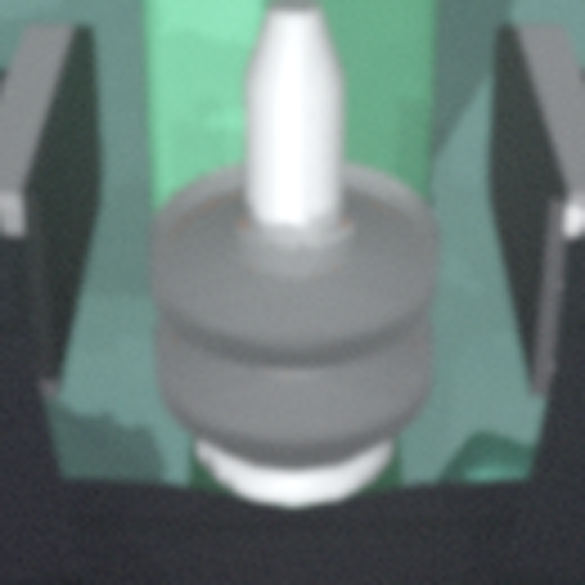

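View pics/f2.png

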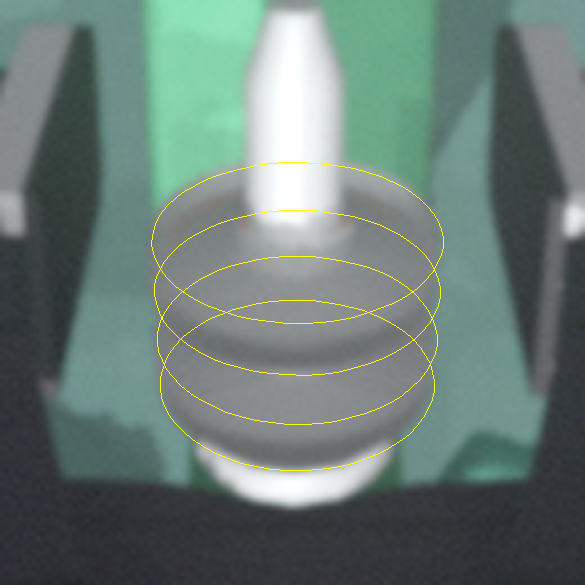

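View pics/p25top.png

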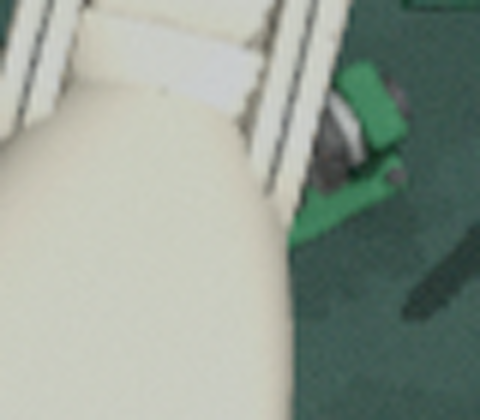

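View pics/p25side.png

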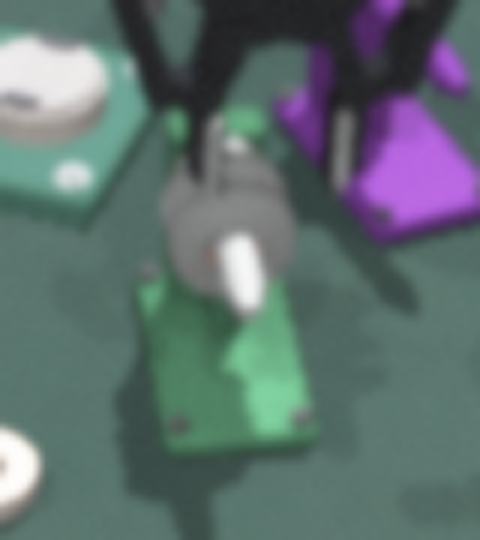

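>>> play_rows(
  steps=[
    [0, 0.15, 0, -0.1, 0],
    [0, 0.15, -0.1, -0.1, 0],
    [0, 0.15, -0.1, -0.1, 0],
    [0, 0.15, -0.1, -0.1, 0],
    [0, 0.15, -0.1, -0.1, 0],
    [0, 0.15, -0.1, -0.1, 0],
    [0, 0.15, -0.1, -0.1, 0],
  ],
)

```text
t: 31.65
tcp_pos: [393.8, 14.7, 281.1]
eef_rot: [0.525, 0.851, 0.004, 0.004]
ft_force: [-0.5, -0.2, 0.0]
gripper_width: 42.8
```

```bash
python3 snap.py 26; python3 - <<'E'
from ov import *
s=optics.capture("side")[:,:,::-1].copy();t=optics.capture("top")[:,:,::-1].copy()
a=cv2.resize(s[130:220,250:350],(400,360),interpolation=cv2.INTER_CUBIC);b=cv2.resize(t[165:255,280:380],(400,360),interpolation=cv2.INTER_CUBIC)
cv2.imwrite("pics/f3.png",np.hstack([a,b]));cv2.imwrite("pics/side9.png",s)
E
```

```text
31.65 [393.8  14.7 281.1] [1.1669e+02 1.2000e-01 1.7933e+02] [-0.18 -0.03 -0.24  1.34  0.01  0.92] 42.8
```

View pics/f3.png

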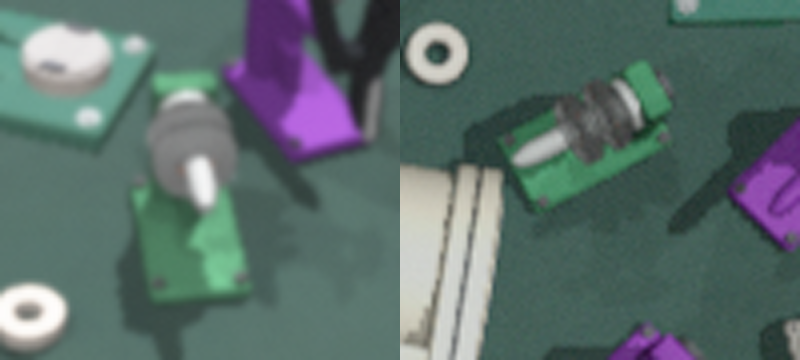

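View pics/side9.png

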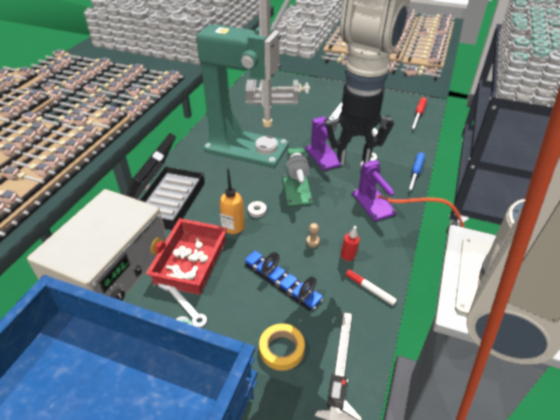

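View pics/w26.png

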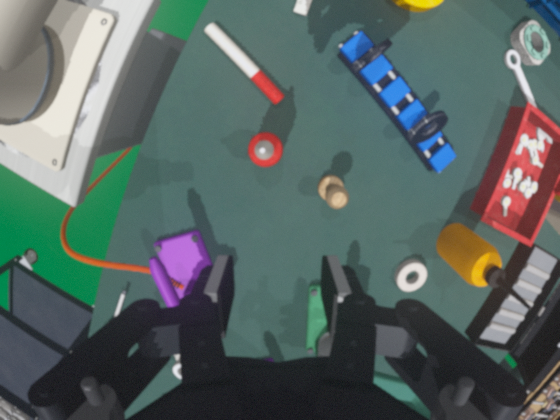

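```bash
python3 - <<'E'
from ov import *
t=optics.capture("top")[:,:,::-1].copy();off=np.array([300,170]);sc=9
o=cv2.resize(t[170:215,300:350],None,fx=sc,fy=sc,interpolation=cv2.INTER_CUBIC);r0=o.copy()
th=np.radians(116.7);u=np.array([np.cos(th),np.sin(th)]);U=np.r_[u,0];c=np.array([577.55,-165.43,90])
V=np.array([-u[1],u[0],0])
for a,rr,col in ((0,21,(255,255,255)),(12,28,(0,255,255)),(36,28,(0,255,255)),(24,18,(255,0,255)),(48,14,(255,0,255)),(92,4.5,(255,255,0))):
    draw(o,"top",[c+U*a+V*rr,c+U*a-V*rr],col,None,off,sc)
x=np.hstack([r0,o]);cv2.imwrite("pics/f4.png",cv2.resize(x,None,fx=0.88,fy=0.88))
E
```

```text
(no output)
```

View pics/f4.png

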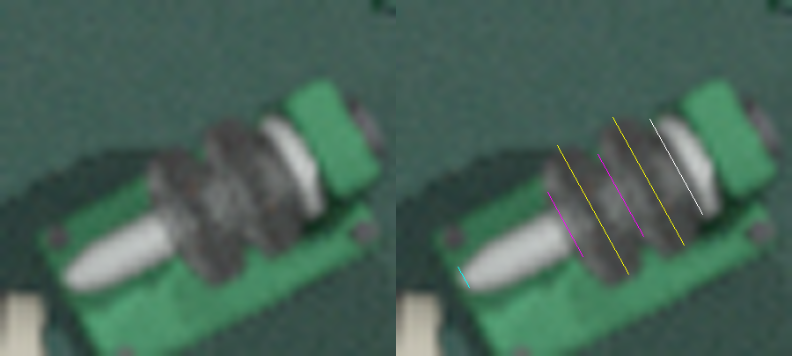

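```bash
python3 -c "
from plant import r,order
print(r.read_state()['t']);print(order.hand_in())"
```

```text
31.85
the job is handed in; nothing more can be done
None
```

I threaded the three cone washers from the rack onto the green stand's arbor and closed the pack up to the collar. I handed it in at 31.9 s of the allowed 72 s; the hand-in gives no verdict.

- **Order and facing:** the middle-slot washer went on first (hollow to collar), then the copper-facing one (hollow to tip), then the far-slot one (hollow to collar). Each was threaded with no noticeable contact force.
- **Closing the pack:** after each washer I pushed the pack with half-closed fingers at about 8–10 N. The fingers stopped at 35.3, 47.6 and 59.2 mm from the collar. That is the expected 12 mm per washer, and it matches where they should touch if the pack bears on the collar.
- **Last checks:**
  - The top view shows the two rim pairs where predicted, within about 2 mm, with no visible gap at the collar.
  - The side and wrist views show both flat rings in the rack and the bystanders that were in view apparently unmoved. The arm was well clear of everything.
- **Disagreements:**
  - The gripper read about 53.5 mm on the 56 mm washers, although all three held firmly.
  - The side camera was about 1 pixel off my stand position.
  - The arbor's height was only weakly confirmed by the cameras, so I used the given 90 mm.

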